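# Line up the house blanks and hold the turntable's index plunger out

### The arm

A 6-joint arm with a two-finger parallel gripper is mounted at the origin on the work surface. World frame = base frame: x ahead of the robot, y to its left, z up, the work surface at z = 0. Lengths are in m, angles in rad, forces in N, time in s.
With the tool pointing down it reaches from about 0.325 to 0.9 m from the base axis. Payload 3.5 kg.
Tool frame: the origin (TCP) lies between the finger pads; the fingertips stand 17 mm ahead of it and the grasp point (between the pads) lies 2 mm behind it (env.finger_overhang is the distance from the TCP to the fingertips, in m); y points along the fingers, z is the direction in which the jaws open and shut, and the axes are right-handed (so a half turn about y gives the same grasp; the last joint's range is limited). The gripper opens to 85 mm and grips with 20 to 120 N. Pads are 22 mm wide; open, the fingers measure 114 mm over their backs; the gripper's body (76 mm by 85 mm) begins 54 mm behind the grasp point. The pads swing forward as they close: fully open they stand 13 mm farther back than shut.
Start: joints at [-1.226, 0.276, -0.026, 1.268, 0, 1.467], TCP at [0.271, -0.563, 0.216] pointing down, gripper open.
Joint ranges: [-3.12, 3.12], [-0.85, 1.88], [-1.08, 1.24], [-1.95, 2.15], [-1.57, 1.53], [-3.14, 3.14]. Speed limits (rad/s): [2.57, 2.57, 3.14, 3.14, 3.14, 3.14].

### API

Orientations are given as a rotation vector (axis times angle).
In Python, from bench import monitor, eyes, workorder, env gives the robot as it stands.
- The arm moves only by the tool play_rows, never from a script. Its argument "motion" is a list of rows, each an object of numbers: "tx", "ty", "tz": the shift along the tool's x, y, z in mm; "rx", "ry", "rz": the turn, a rotation vector about the tool's x, y, z in rad. In form: [{"tx": .., "ty": .., "tz": .., "rx": .., "ry": .., "rz": ..}, ...]. A call has 1 to 12 rows; each row shifts and turns the pose as measured when the row begins, along the tool's axes as they then stand; what a row does not reach is not made up. A row lasts 1/8 s, in which the tool goes at most 62.5 mm and 10.7 degrees, less where a joint would pass 70% of its speed; a pose out of reach is approached as far as the arm can. A call is refused whole if a number of a shift passes 62.5 or a number of a turn 0.188, either way. A call with a gripper value outside its range is refused whole. "claw" is the finger opening in mm, from 0 to 85.4, set as the call begins (left out, the last holds). The fingers move at their own pace and stop on an object; the grip force is fixed at half the most. Time passes only in rows, so rows that do not move let the fingers close. It gives the time, the measured TCP pose, the force and the opening at its end, in the units of the state.
- monitor.sense(): the state, without advancing time (a new reading comes with each control period).
- eyes.snapshot(name): name is "scene" or "side" or "wrist"; returns a dict with "image" (384x512x3 uint8, red, green, blue), "camera_matrix" (3x3 intrinsics, pixels), "position" and "attitude" of the camera in the world; the wrist camera has in their place "hand_eye" (4x4, takes a point from camera to tool coordinates, whose origin is the TCP and whose axes are the tool frame's). Camera axes: x right, y up, looking along -z (the intrinsics and any distortion apply to the point x, -y, -z); pixel columns grow to the right and rows downward; lengths in m; the calibration is good to about 2 mm. A picture is of the moment at which its call begins: read the wrist's pose just before it. There is no depth.
- workorder.sign_off(): hands the job in, once; it reports no verdict.
The state is a dict: "clock": time; "joint_pos": joint angles; "joint_vel": joint speeds; "joint_efforts": joint torques, N m; "position": TCP position; "ee_rot": TCP orientation; "ft_force": force on the tool from outside, world axes, zero at the start; "moment": the same for the moment, N m; "opening": opening from 0.0 (shut) to 1.0 (fully open).
Only numpy, scipy, OpenCV 4.12 (cv2) and the standard library are available. Lean on these libraries where they do the work, as an engineer would, in place of code of your own. Each camera call takes 0.05 s, during which the arm holds its last target.

### The job

Get the painting turntable ready to be turned: slide the three little wooden houses back against the low metal fence so they stand upright side by side in one straight row, squared up, walls touching and within the fence's length. Then take the plain round pull knob of the sprung index plunger, pull it straight up as far as it goes so its pin is clear of the hole in the disc, and finish while still holding it there with the fingers. Do not disturb the finished row, do not turn the star-shaped brake knob on the other side, and leave the other things where they are.

Things in the scene. Friction and masses are not known exactly. Their poses are not given: they have to be found in the camera images.
- house0: plain wooden house blank, 40 deep (its x) by 44 wide (its y), flat side walls 40 tall, then a gable roof whose ridge runs along x at 62 above its underside; about 60 g (40 to 85 g). Origin at the centre of its underside, z up; it starts loose on the turntable disc, turned up to half a radian from square with the fence, its front (-x) away from the fence.
- house1: as house0; the three are alike and may stand in any order
- house2: as house0
- turntable: painting turntable, fixed: plywood disc 340 diameter, top 36 above the table. Origin at the disc centre, on the table; z up, x towards the fence. At y = +152 and -152 (x = 0) an aluminium arm 30 wide, top 58 above the table, reaches in over the rim to 136 from the centre; one carries the index plunger, the other the brake, either way round.
- fence (a point): middle of the fence's front face, at disc height (z = 0 here, axes as the turntable). The fence is an aluminium strip on the disc, 170 long (along y), 12 thick, 12 tall, on the +x side of this point; the houses go on its -x side: a house set home has its origin at x = -20 here.
- plunger (a joint): lift of the index plunger, straight up, in m: 0 = pin seated in its hole in the disc, 0.010 = pin tip just level with the disc's top, 0.018 = fully out at its stop. A spring draws it back down: about 6 N at 0 rising to 12 N at the stop; it does not latch.
- star_knob (a point): centre of the brake's five-lobed black star knob, 40 across, 16 tall, upright on a screw, 81 above the table; not to be turned
- brake (a joint): turn of the brake's star knob about its upright axis, rad; 0 at the start
- pull_knob (a point): centre of the index plunger's plain round black pull knob: an upright cylinder 26 diameter and 24 tall. With the pin seated this centre is 85 above the table; under the knob a brass collar 18 diameter and 14 tall stands on the arm, whose top is 58 above the table. The knob moves with the plunger.
- paint_jar: small round paint jar with a white lid, 36 diameter, 42 tall, standing on the disc behind the fence; origin under its centre; a bystander
- glue_stick: white upright glue stick, 28 diameter, 85 tall, on the table; origin under its centre; a bystander
- tape_roll: roll of clear tape lying flat, 80 outer diameter, 20 tall, on the table; origin under its centre; a bystander
- bowl: glass bowl, 110 across the rim, 40 tall, on the table; origin under its centre; a bystander
- egg_cup: white ceramic egg cup, 44 diameter, 55 tall, on the table; origin under its centre; a bystander
- spool: wooden thread spool, 32 diameter, 35 tall, on the table; origin under its centre; a bystander
Things that resemble listed ones, but are neither listed nor needed, are in the scene too. What is shaped like the house1 but blue, green or purple is not meant.

How it is judged:
On the way, in this order (a step that is already met when the one before it is completed fails the run):
1. the three houses stand in a straight touching row against the fence, let go, with the index pin still seated (x of house0 in the frame of fence between -0.0245 and -0.017 m and y of house0 in the frame of fence between -0.066 and 0.066 m and z of house0 in the frame of fence between -0.003 and 0.003 m and angle between each of house0, house1, house2's own z axis and vertical below 0.06 rad and angle between the x axis of each of house0, house1, house2 and the x axis of fence, either way round below 0.08 rad and x of house1 in the frame of fence between -0.0245 and -0.017 m and y of house1 in the frame of fence between -0.066 and 0.066 m and z of house1 in the frame of fence between -0.003 and 0.003 m and x of house2 in the frame of fence between -0.0245 and -0.017 m and y of house2 in the frame of fence between -0.066 and 0.066 m and z of house2 in the frame of fence between -0.003 and 0.003 m and horizontal distance between house0 and house1 below 0.094 m and horizontal distance between each of house0, house1 and house2 below 0.094 m and contact force between the fingers and house0 below 0.3 N and contact force between the fingers and house1 below 0.3 N and contact force between the fingers and house2 below 0.3 N and linear speed of each of house0, house1, house2 below 0.02 m/s and value of joint plunger below 0.003 m), for 0.2 s.
2. the index plunger is pulled fully out by the fingers (value of joint plunger above 0.0155 m and contact force between the fingers and plunger above 1 N and contact force between each of house0, house1, house2 and plunger below 0.3 N), for 0.2 s.
At the end, for the whole second after the job is handed in: Plunger up at least 15.5 of its 18 mm, held by the fingers alone (over 1 N). Houses upright on the disc, still, untouched: back within 4 mm of the fence, square within 0.08 rad, centres within 66 mm of the fence middle, gaps in the row under 6 mm in all (all of step 2 and x of house0 in the frame of fence between -0.0245 and -0.017 m and y of house0 in the frame of fence between -0.066 and 0.066 m and z of house0 in the frame of fence between -0.003 and 0.003 m and angle between each of house0, house1, house2's own z axis and vertical below 0.06 rad and angle between the x axis of each of house0, house1, house2 and the x axis of fence, either way round below 0.08 rad and x of house1 in the frame of fence between -0.0245 and -0.017 m and y of house1 in the frame of fence between -0.066 and 0.066 m and z of house1 in the frame of fence between -0.003 and 0.003 m and x of house2 in the frame of fence between -0.0245 and -0.017 m and y of house2 in the frame of fence between -0.066 and 0.066 m and z of house2 in the frame of fence between -0.003 and 0.003 m and horizontal distance between house0 and house1 below 0.094 m and horizontal distance between each of house0, house1 and house2 below 0.094 m and contact force between the fingers and house0 below 0.3 N and contact force between the fingers and house1 below 0.3 N and contact force between the fingers and house2 below 0.3 N and linear speed of each of house0, house1, house2 below 0.02 m/s); the arm keeps its last pose, push and grip.
It fails at once if the brake's star knob is turned (more than 0.3 rad) (value of joint brake above 0.3 rad or value of joint brake below -0.3 rad).
It fails at once if a bystander is moved more than 30 mm (distance of any of paint_jar, glue_stick, tape_roll, bowl, egg_cup, spool from where it was at the start of the episode above 0.03 m).
It also fails if it takes over 64 s, if anything falls off the work surface, if the arm or the gripper's body presses on something with over 40 N, if the wrist force passes 120 N, or if a joint passes its speed limit or range.

## Working session

There is one attempt and no reset: what is moved stays moved. The work goes in short steps, Python scripts to look and compute and a tool call to move; the robot and the scene stay as the last step left them, time stands still between calls to the robot, and variables do not carry over. Pictures are saved under pics/ and viewed, and the job is handed in when it is done.

Besides the shell and the picture viewer there is one more tool, called by a JSON object that holds its "method" and its "body", one argument or row to a line. play_rows: Moves the arm, as the interface text tells. Its arguments: {"type":"object","properties":{"motion":{"type":"array","items":{"type":"object","properties":{"tx":{"type":"number"},"ty":{"type":"number"},"tz":{"type":"number"},"rx":{"type":"number"},"ry":{"type":"number"},"rz":{"type":"number"}}}},"claw":{"type":"number"}},"required":["motion"]}

```bash
mkdir -p pics; ls; python3 - <<'E'
from bench import monitor, eyes, workorder, env
import cv2,numpy as np
np.set_printoptions(precision=4,suppress=True)
s=monitor.sense()
for k in('clock','joint_pos','position','ee_rot','ft_force','opening'):print(k,s[k])
for n in('scene','side','wrist'):
    d=eyes.snapshot(n); cv2.imwrite(f'pics/{n}0.png',d['image'][:,:,::-1])
    print(n,d['camera_matrix'],{k:v for k,v in d.items() if k not in('image','camera_matrix')})
E
```

```text
pics
clock 0.0
joint_pos [-1.2264  0.2771 -0.0279  1.268   0.      1.4674]
position [ 0.2703 -0.5626  0.2153]
ee_rot [-0.4496  1.9754 -1.971 ]
ft_force [-0.0711  0.5999  0.2158]
opening 1.0014525130054934
scene [[453.691    0.     253.4353]
 [  0.     453.691  189.2974]
 [  0.       0.       1.    ]] {'position': array([ 1.1333, -0.5759,  1.0511]), 'attitude': array([0.6714, 0.2762, 0.7852])}
side [[463.7789   0.     251.9612]
 [  0.     463.7789 186.8735]
 [  0.       0.       1.    ]] {'position': array([ 0.5039, -0.7679,  0.8077]), 'attitude': array([ 0.8332, -0.0224, -0.0661])}
wrist [[312.0483   0.     254.034 ]
 [  0.     312.0483 194.6942]
 [  0.       0.       1.    ]] {'hand_eye': array([[-0.0008, -0.9475, -0.3198, -0.0816],
       [-0.0011,  0.3198, -0.9475, -0.1578],
       [ 1.    , -0.0004, -0.0013,  0.0003],
       [ 0.    ,  0.    ,  0.    ,  1.    ]])}
```

View pics/scene0.png

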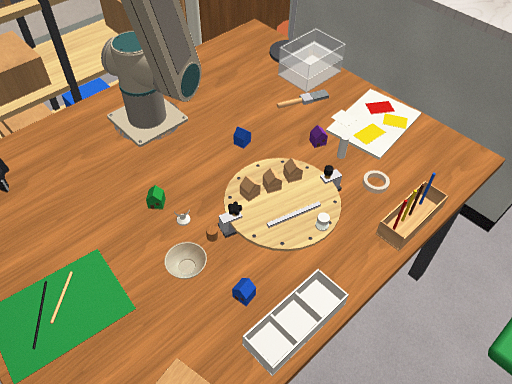

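View pics/side0.png

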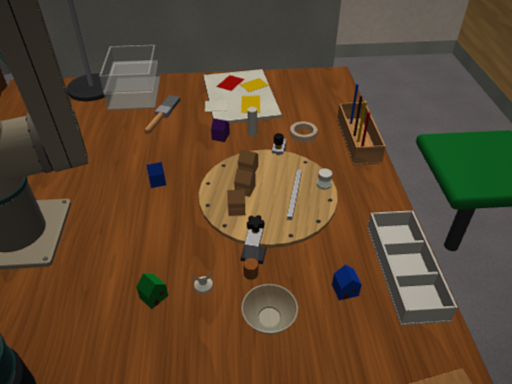

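View pics/wrist0.png

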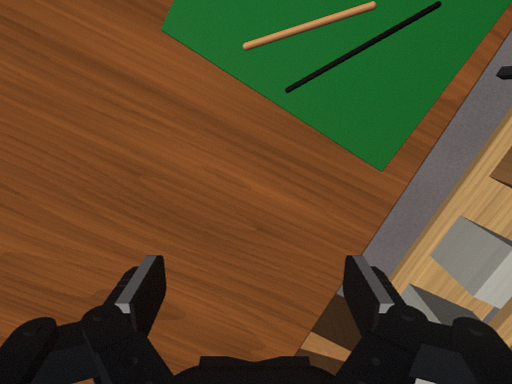

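```bash
cat > h.py <<'E'
import numpy as np,cv2
from scipy.spatial.transform import Rotation as R
np.set_printoptions(precision=4,suppress=True)
CAM={'scene':(453.691,253.4353,189.2974,np.array([1.1333,-.5759,1.0511]),np.array([.6714,.2762,.7852])),
'side':(463.7789,251.9612,186.8735,np.array([.5039,-.7679,.8077]),np.array([.8332,-.0224,-.0661]))}
def ray(name,u,v):
    f,cx,cy,p,a=CAM[name]
    d=R.from_rotvec(a).apply([(u-cx)/f,-(v-cy)/f,-1]); return p,d
def at(name,u,v,z):
    p,d=ray(name,u,v); return p+d*(z-p[2])/d[2]
def proj(name,P):
    f,cx,cy,p,a=CAM[name]
    q=R.from_rotvec(a).inv().apply(np.asarray(P)-p)
    return np.c_[cx+f*q[...,0]/-q[...,2],cy-f*q[...,1]/-q[...,2]] if q.ndim>1 else np.array([cx-f*q[0]/q[2],cy+f*q[1]/q[2]])
# wrist
HE=np.array([[-0.0008,-0.9475,-0.3198,-0.0816],[-0.0011,0.3198,-0.9475,-0.1578],[1,-0.0004,-0.0013,0.0003],[0,0,0,1.]])
def wcam(s):
    T=np.eye(4);T[:3,:3]=R.from_rotvec(s['ee_rot']).as_matrix();T[:3,3]=s['position'];return T@HE
def wat(T,u,v,z):
    d=T[:3,:3]@np.array([(u-254.034)/312.0483,-(v-194.6942)/312.0483,-1]);p=T[:3,3];return p+d*(z-p[2])/d[2]
def wproj(T,P):
    q=(np.atleast_2d(P)-T[:3,3])@T[:3,:3]
    return np.c_[254.034-312.0483*q[:,0]/q[:,2],194.6942+312.0483*q[:,1]/q[:,2]]
def crop(src,dst,x0,y0,x1,y1,k):
    im=cv2.imread(src)[y0:y1,x0:x1]
    cv2.imwrite(dst,cv2.resize(im,None,fx=k,fy=k,interpolation=cv2.INTER_CUBIC))
E
python3 - <<'E'
from h import *
crop('pics/scene0.png','pics/s0c.png',210,145,350,255,5.5)
crop('pics/side0.png','pics/d0c.png',190,120,350,260,4.8)
for n,u,v in(('scene',145,115),('scene',283,202),('side',268,194)):print(n,at(n,u,v,.036))
# ellipse: disc left/right extremes
for n,l in (('scene',[(224,202),(341,200),(283,158),(283,247)]),('side',[(199,193),(337,192),(268,151),(268,236)])):
    for u,v in l: print(n,at(n,u,v,.036))
E
```

```text
scene [ 0.0195 -0.0163  0.036 ]
scene [0.6041 0.057  0.036 ]
side [0.5937 0.0513 0.036 ]
scene [ 0.4892 -0.0676  0.036 ]
scene [0.7128 0.1859 0.036 ]
scene [0.4805 0.1837 0.036 ]
scene [ 0.7115 -0.0529  0.036 ]
side [0.4261 0.0673 0.036 ]
side [0.7623 0.046  0.036 ]
side [0.6095 0.2207 0.036 ]
side [ 0.581  -0.0842  0.036 ]
```

View pics/s0c.png

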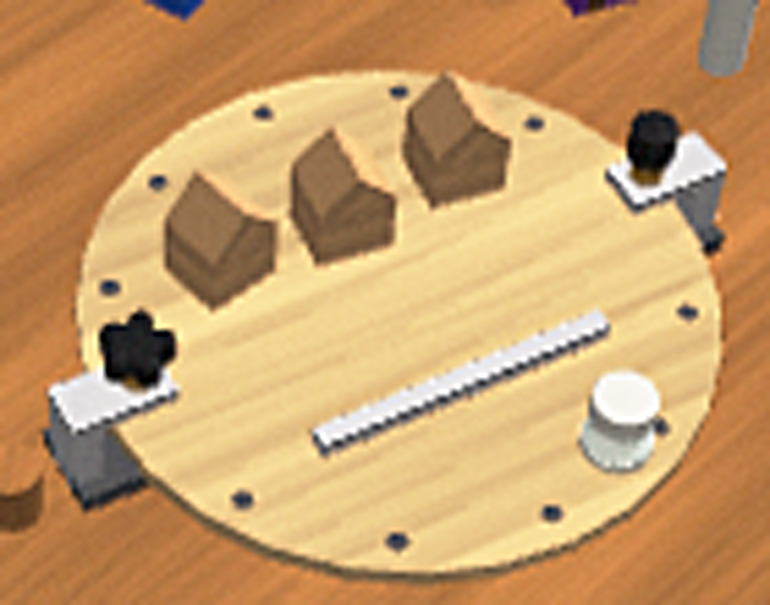

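View pics/d0c.png

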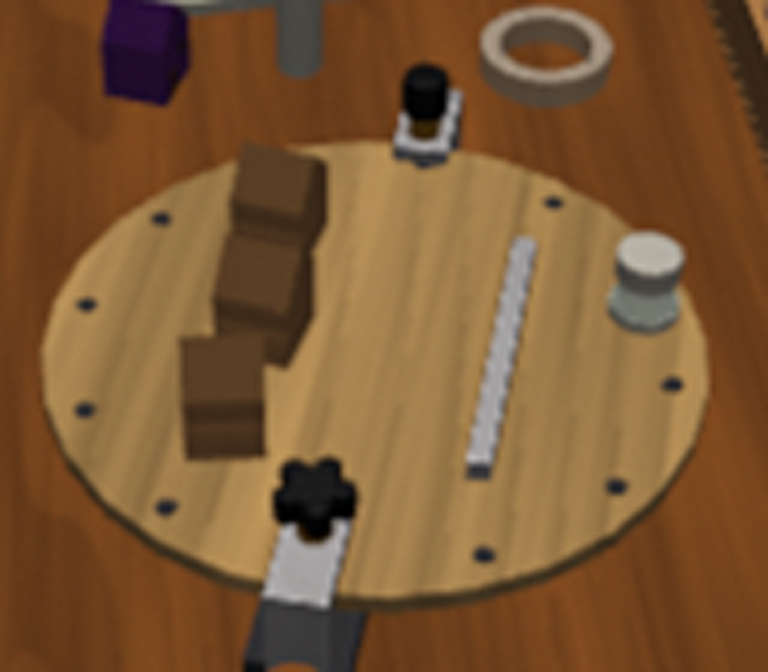

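```bash
python3 - <<'E'
from h import *
S=lambda u,v:(210+u/5.5,145+v/5.5)
D=lambda u,v:(190+u/4.8,120+v/4.8)
print('fence L',at('scene',*S(318,437),.048),at('side',*D(480,464),.048))
print('fence R',at('scene',*S(604,317),.048),at('side',*D(525,241),.048))
print('star',at('scene',*S(138,345),.085),at('side',*D(315,480),.088))
print('knob top',at('scene',*S(656,122),.097),at('side',*D(427,75),.097))
print('jar top',at('scene',*S(628,400),.078),at('side',*D(650,252),.078))
# disc
for n,f,l in(('scene',S,[(78,305),(722,340),(360,70),(420,577)]),('side',D,[(42,360),(709,362),(365,141),(400,605)])):
  print(n,[at(n,*f(u,v),.036)[:2] for u,v in l])
# holes in dark ring
print('holes',[at('scene',*S(u,v),.036)[:2] for u,v in[(158,182),(263,113),(398,92),(536,123),(687,312),(659,427),(553,513),(397,541),(243,500),(110,287)]])
P=np.array([at('scene',*S(u,v),.036)[:2] for u,v in[(158,182),(263,113),(398,92),(536,123),(687,312),(659,427),(553,513),(397,541),(243,500),(110,287)]])
A=np.c_[2*P,np.ones(len(P))];x=np.linalg.lstsq(A,(P**2).sum(1),rcond=None)[0];print('centre',x[:2],np.sqrt(x[2]+x[0]**2+x[1]**2))
P=np.array([at('side',*D(u,v),.036)[:2] for u,v in[(162,218),(87,304),(85,409),(166,507),(484,554),(616,487),(671,384),(553,203)]])
A=np.c_[2*P,np.ones(len(P))];x=np.linalg.lstsq(A,(P**2).sum(1),rcond=None)[0];print('centre',x[:2],np.sqrt(x[2]+x[0]**2+x[1]**2))
# ridges scene: near gable apex / far ; 
print('ridge apex scene far(-x?)',[at('scene',*S(u,v),.098)[:2] for u,v in[(196,173),(331,129),(447,73)]])
print('ridge near',[at('scene',*S(u,v),.098)[:2] for u,v in[(243,211),(364,171),(477,121)]])
E
```

```text
fence L [ 0.6373 -0.0373  0.048 ] [ 0.6352 -0.0402  0.048 ]
fence R [0.683  0.1249 0.048 ] [0.6798 0.1205 0.048 ]
star [ 0.5557 -0.0831  0.085 ] [ 0.5537 -0.0829  0.088 ]
knob top [0.6363 0.2102 0.097 ] [0.6355 0.2049 0.097 ]
jar top [0.7389 0.0734 0.078 ] [0.7343 0.0722 0.078 ]
scene [array([ 0.4853, -0.0635]), array([0.7295, 0.1669]), array([0.4637, 0.1671]), array([ 0.7239, -0.0529])]
side [array([0.4256, 0.0602]), array([0.7615, 0.0339]), array([0.6049, 0.2282]), array([ 0.5899, -0.1139])]
holes [array([0.4494, 0.0252]), array([0.4507, 0.1032]), array([0.4905, 0.1707]), array([0.5595, 0.2104]), array([0.705 , 0.1679]), array([0.7437, 0.1   ]), array([0.7425, 0.0217]), array([ 0.7019, -0.0463]), array([ 0.6336, -0.0847]), array([ 0.4874, -0.0431])]
centre [0.5965 0.0625] 0.15168858380504782
centre [0.5939 0.06  ] 0.1511959330019149
ridge apex scene far(-x?) [array([0.4998, 0.007 ]), array([0.5248, 0.08  ]), array([0.5376, 0.1544])]
ridge near [array([0.5351, 0.007 ]), array([0.5574, 0.0717]), array([0.5726, 0.1405])]
```

```bash
cat >> h.py <<'E'
C=np.array([.595,.061]);YAW=-.271
EX=np.array([np.cos(YAW),np.sin(YAW)]);EY=np.array([-EX[1],EX[0]])
def tt(p): d=np.asarray(p)[...,:2]-C; return np.stack([d@EX,d@EY],-1)
def world(x,y): return C+x*EX+y*EY
def target(s,p,yaw,tilt=None):
    # yaw = world direction of tool z(jaw); returns tool-frame translation mm and rotvec
    z=np.array([np.cos(yaw),np.sin(yaw),0]);y=np.array([0,0,-1.]);x=np.cross(y,z)
    Rt=R.from_matrix(np.c_[x,y,z]);Rc=R.from_rotvec(s['ee_rot'])
    return Rc.inv().apply(np.asarray(p)-s['position'])*1000,(Rc.inv()*Rt).as_rotvec()
def st():
    from bench import monitor
    s=monitor.sense();M=R.from_rotvec(s['ee_rot']).as_matrix()
    print('t',s['clock'],'p',np.array(s['position']),'zyaw %.3f'%np.arctan2(M[1,2],M[0,2]),'y',M[:,1],'F',np.array(s['ft_force']),'op %.3f'%(s['opening']))
    print('tt',tt(s['position']),'q',np.array(s['joint_pos']))
    return s
E
python3 - <<'E'
from h import *
s=st();print(R.from_rotvec(s['ee_rot']).as_matrix())
for p in [(.51,.06,.3)]:
  for yaw in(YAW,YAW+np.pi):print(target(s,p,yaw))
E
```

```text
t 0.15 p [ 0.2704 -0.5628  0.2155] zyaw -1.123 y [-0.0006  0.0017 -1.    ] F [-0.2966  0.2424  0.002 ] op 1.000
tt [-0.1458 -0.6879] q [-1.2264  0.277  -0.0275  1.268   0.      1.4674]
[[-0.9014 -0.0006  0.4329]
 [-0.4329  0.0017 -0.9014]
 [-0.0002 -1.     -0.0017]]
(array([-485.6376,  -83.6083, -457.8147]), array([ 0.0016, -0.8521, -0.0009]))
(array([-485.6376,  -83.6083, -457.8147]), array([0.0011, 2.2895, 0.0019]))
```

```bash
cat >> h.py <<'E'
def plan(p,yaw,n,s=None,nr=None):
    """rows for a straight move with yaw interpolation"""
    from bench import monitor
    s=s or monitor.sense()
    M=R.from_rotvec(s['ee_rot']).as_matrix();y0=np.arctan2(M[1,2],M[0,2]);p0=np.array(s['position'])
    dy=(yaw-y0+np.pi)%(2*np.pi)-np.pi;nr=nr or n;step=(np.asarray(p)-p0)/n
    out=[]
    for i in range(n):
        ya=y0+dy*min(i,nr)/nr
        z=np.array([np.cos(ya),np.sin(ya),0]);x=np.cross([0,0,-1],z)
        out.append((round(step@x*1000,1),round(-step[2]*1000,1),round(step@z*1000,1),round(-dy/nr,3) if i<nr else 0))
    for o in out:print(o)
E
python3 - <<'E'
from h import *
p=np.r_[world(-.03,.05),.25];print(p);plan(p,YAW,12,nr=6)
E
```

```text
[0.5795 0.1172 0.25  ]
(np.float64(-47.8), np.float64(-2.9), np.float64(-39.9), np.float64(-0.142))
(np.float64(-52.9), np.float64(-2.9), np.float64(-32.8), np.float64(-0.142))
(np.float64(-57.0), np.float64(-2.9), np.float64(-24.9), np.float64(-0.142))
(np.float64(-60.0), np.float64(-2.9), np.float64(-16.6), np.float64(-0.142))
(np.float64(-61.7), np.float64(-2.9), np.float64(-8.0), np.float64(-0.142))
(np.float64(-62.2), np.float64(-2.9), np.float64(0.8), np.float64(-0.142))
(np.float64(-61.5), np.float64(-2.9), np.float64(9.6), 0)
(np.float64(-61.5), np.float64(-2.9), np.float64(9.6), 0)
(np.float64(-61.5), np.float64(-2.9), np.float64(9.6), 0)
(np.float64(-61.5), np.float64(-2.9), np.float64(9.6), 0)
(np.float64(-61.5), np.float64(-2.9), np.float64(9.6), 0)
(np.float64(-61.5), np.float64(-2.9), np.float64(9.6), 0)
```

{"method": "play_rows", "body": {
  "motion": [
    {"tx": -48, "ty": -3, "tz": -40, "ry": -0.142},
    {"tx": -53, "ty": -3, "tz": -33, "ry": -0.142},
    {"tx": -57, "ty": -3, "tz": -25, "ry": -0.142},
    {"tx": -60, "ty": -3, "tz": -16.5, "ry": -0.142},
    {"tx": -61.5, "ty": -3, "tz": -8, "ry": -0.142},
    {"tx": -62, "ty": -3, "tz": 1, "ry": -0.142},
    {"tx": -61.5, "ty": -3, "tz": 9.5},
    {"tx": -61.5, "ty": -3, "tz": 9.5},
    {"tx": -61.5, "ty": -3, "tz": 9.5},
    {"tx": -61.5, "ty": -3, "tz": 9.5},
    {"tx": -61.5, "ty": -3, "tz": 9.5},
    {"tx": -60, "ty": -3, "tz": 9.5}
  ],
  "claw": 80
}}

```text
schema error: expected keys tx, ty, tz, rx, ry, rz
```

```bash
python3 - <<'E'
from h import *
from bench import eyes
s=st();d=eyes.snapshot('wrist');print(repr(wcam(s)))
cv2.imwrite('pics/w1.png',d['image'][:,:,::-1]);np.save('w1T.npy',wcam(s))
im=cv2.imread('pics/w1.png');cv2.imwrite('pics/w1b.png',cv2.resize(im,None,fx=1.56,fy=1.56,interpolation=cv2.INTER_CUBIC))
E
```

```text
t 0.15 p [ 0.2704 -0.5628  0.2155] zyaw -1.123 y [-0.0006  0.0017 -1.    ] F [-0.2966  0.2424  0.002 ] op 1.000
tt [-0.1458 -0.6879] q [-1.2264  0.277  -0.0275  1.268   0.      1.4674]
array([[ 0.4337,  0.8537,  0.2883,  0.3442],
       [-0.9011,  0.4111,  0.1381, -0.528 ],
       [-0.0006, -0.3196,  0.9476,  0.3733],
       [ 0.    ,  0.    ,  0.    ,  1.    ]])
```

View pics/w1b.png

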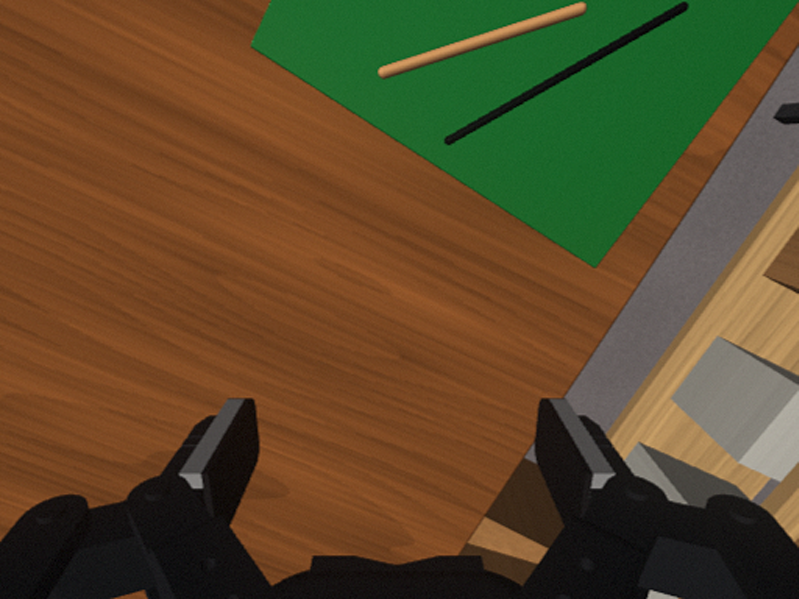

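The move was refused: every row needs all six keys.

{"method": "play_rows", "body": {
  "motion": [
    {"tx": -48, "ty": -3, "tz": -40, "rx": 0, "ry": -0.142, "rz": 0},
    {"tx": -53, "ty": -3, "tz": -33, "rx": 0, "ry": -0.142, "rz": 0},
    {"tx": -57, "ty": -3, "tz": -25, "rx": 0, "ry": -0.142, "rz": 0},
    {"tx": -60, "ty": -3, "tz": -16.5, "rx": 0, "ry": -0.142, "rz": 0},
    {"tx": -61.5, "ty": -3, "tz": -8, "rx": 0, "ry": -0.142, "rz": 0},
    {"tx": -62, "ty": -3, "tz": 1, "rx": 0, "ry": -0.142, "rz": 0},
    {"tx": -61.5, "ty": -3, "tz": 9.5, "rx": 0, "ry": 0, "rz": 0},
    {"tx": -61.5, "ty": -3, "tz": 9.5, "rx": 0, "ry": 0, "rz": 0},
    {"tx": -61.5, "ty": -3, "tz": 9.5, "rx": 0, "ry": 0, "rz": 0},
    {"tx": -61.5, "ty": -3, "tz": 9.5, "rx": 0, "ry": 0, "rz": 0},
    {"tx": -61.5, "ty": -3, "tz": 9.5, "rx": 0, "ry": 0, "rz": 0},
    {"tx": -60, "ty": -3, "tz": 9.5, "rx": 0, "ry": 0, "rz": 0}
  ],
  "claw": 80
}}

```text
clock: 1.7
position: [0.5679, 0.1239, 0.2513]
ee_rot: [-1.077, 1.388, -1.394]
ft_force: [1.1, -0.3, 0.3]
opening: 0.939
```

```bash
cat > look.py <<'E'
from h import *
from bench import eyes
import sys
def look(n,cam='wrist',k=1.56):
    s=st();d=eyes.snapshot(cam);np.save(n+'T.npy',wcam(s))
    im=d['image'][:,:,::-1];cv2.imwrite('pics/%s.png'%n,im);cv2.imwrite('pics/%sb.png'%n,cv2.resize(im,None,fx=k,fy=k,interpolation=cv2.INTER_CUBIC))
if __name__=='__main__':look(*sys.argv[1:])
E
python3 look.py w2
```

```text
t 1.7 p [0.5679 0.1239 0.2513] zyaw -0.251 y [ 0.0043 -0.0005 -1.    ] F [ 1.0641 -0.2676  0.2935] op 0.939
tt [-0.0429  0.0533] q [ 0.1041  0.18   -0.0746  1.3121 -0.001   1.9257]
```

View pics/w2b.png

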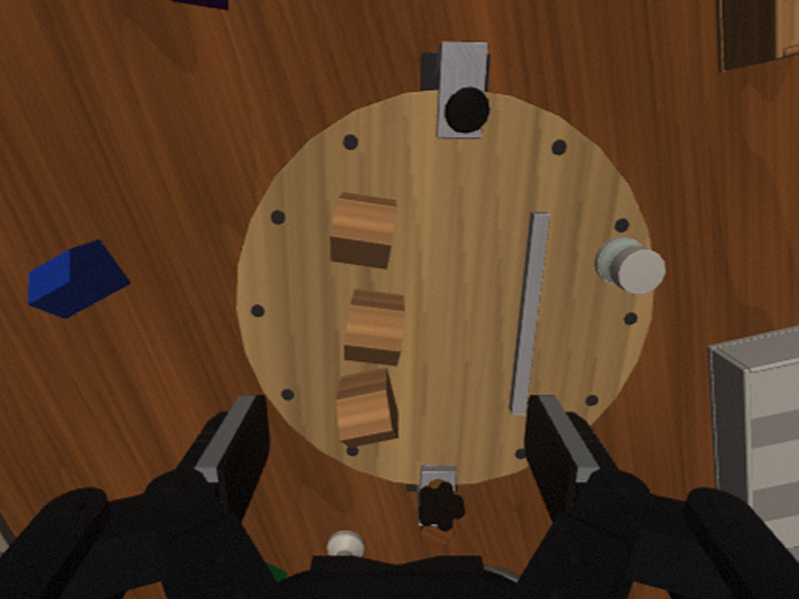

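```bash
python3 - <<'E'
from h import *
crop('pics/w2.png','pics/w2c.png',190,110,290,300,4)
crop('pics/w2.png','pics/w2d.png',265,20,430,290,2.2)
T=np.load('w2T.npy')
k=1.56
P=np.array([wat(T,u/k,v/k,.036) for u,v in[(350,142),(278,217),(257,311),(288,394),(352,450),(559,147),(622,225),(630,318),(592,400)]])[:,:2]
A=np.c_[2*P,np.ones(len(P))];x=np.linalg.lstsq(A,(P**2).sum(1),rcond=None)[0];print('centre',x[:2],np.sqrt(x[2]+x[0]**2+x[1]**2))
kn=wat(T,467/k,109/k,.097);print('knob',kn,tt(kn)); 
for n,u,v in(('fr L',512,414),('fr R',532,212),('bk R',549,213),('bk L',526,415)):
  p=wat(T,u/k,v/k,.048);print(n,p,tt(p))
E
```

```text
centre [0.5949 0.062 ] 0.15216045696907604
knob [0.6346 0.2089 0.097 ] [-0.0014  0.1531]
fr L [ 0.6302 -0.0356  0.048 ] [ 0.0598 -0.0836]
fr R [0.6741 0.1288 0.048 ] [0.0581 0.0865]
bk R [0.6862 0.1249 0.048 ] [0.0707 0.086 ]
bk L [ 0.6416 -0.0395  0.048 ] [ 0.0718 -0.0844]
```

View pics/w2c.png

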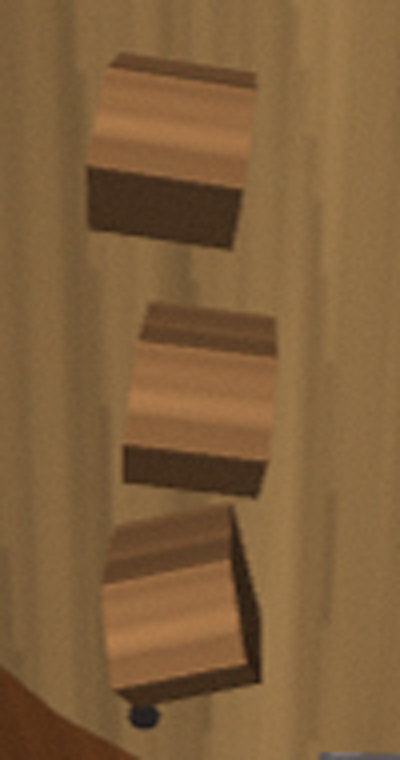

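View pics/w2d.png

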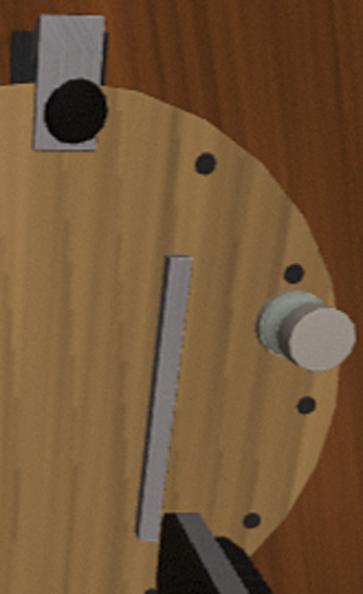

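```bash
sed -i 's/^C=.*/C=np.array([.595,.0615]);YAW=-.265/' h.py; cat >> h.py <<'E'
from scipy.optimize import least_squares
def fith(pts,T,g,z0=.036):
    L=np.array([k for k,_ in pts],float)/1000;U=np.array([u for _,u in pts],float)
    def f(q):
        c,s_=np.cos(q[2]),np.sin(q[2]);X=np.c_[q[0]+c*L[:,0]-s_*L[:,1],q[1]+s_*L[:,0]+c*L[:,1],z0+L[:,2]]
        return (wproj(T,X)-U).ravel()
    r=least_squares(f,g);return r.x,np.sqrt(np.mean(r.fun**2))
E
python3 - <<'E'
from h import *
T=np.load('w2T.npy')
k=[(-20,22,0),(20,22,0),(-20,22,40),(20,22,40),(-20,0,62),(20,0,62),(-20,-22,40),(20,-22,40)]
H={'a':[(112,540),(230,505),(103,583),(229,560),(116,690),(245,664),(127,706),(262,682)],
'b':[(150,303),(276,318),(140,344),(277,357),(123,445),(267,461),(125,482),(257,497)],
'c':[(122,53),(257,72),(108,70),(256,87),(88,168),(241,188),(90,228),(232,249)]}
for n in H:
    x,e=fith([(a,(190+u/4,110+v/4)) for a,(u,v) in zip(k,H[n])],T,[.54,.07,-.2]);print(n,x,'rms',e,'tt',tt(x),'rel',x[2]-YAW)
E
```

```text
a [ 0.5157  0.0061 -0.0319] rms 1.1806501024644835 tt [-0.062  -0.0742] rel 0.23313180452281806
b [ 0.5397  0.0732 -0.3768] rms 0.40036191774656166 tt [-0.0565 -0.0032] rel -0.1117821832053082
c [ 0.5522  0.1483 -0.3928] rms 0.43894915126908896 tt [-0.0641  0.0725] rel -0.1278204891804965
```

```bash
python3 - <<'E'
from h import *
plan(np.r_[.5397,.0732,.14],-.377,3)
E
```

```text
(np.float64(21.1), np.float64(37.2), np.float64(-5.5), np.float64(0.044))
(np.float64(21.3), np.float64(37.2), np.float64(-4.5), np.float64(0.044))
(np.float64(21.5), np.float64(37.2), np.float64(-3.6), np.float64(0.044))
```

{"method": "play_rows", "body": {
  "motion": [
    {"tx": 21, "ty": 37, "tz": -5.5, "rx": 0, "ry": 0.044, "rz": 0},
    {"tx": 21, "ty": 37, "tz": -4.5, "rx": 0, "ry": 0.044, "rz": 0},
    {"tx": 21.5, "ty": 37, "tz": -3.5, "rx": 0, "ry": 0.044, "rz": 0},
    {"tx": 0, "ty": 0, "tz": 0, "rx": 0, "ry": 0, "rz": 0}
  ]
}}

```text
clock: 2.25
position: [0.5413, 0.0765, 0.137]
ee_rot: [-0.996, 1.476, -1.476]
ft_force: [0.1, -0.7, 0.3]
opening: 0.935
```

```bash
python3 - <<'E'
from h import *
s=st();plan(np.r_[.5397,.0732,.071],-.377,3)
E
```

```text
t 2.25 p [0.5413 0.0765 0.137 ] zyaw -0.374 y [ 0.0095  0.0069 -0.9999] F [ 0.0742 -0.6956  0.3212] op 0.935
tt [-0.0557  0.0004] q [ 0.0183  0.1872 -0.3144  1.0595  0.0067  1.9629]
(np.float64(1.2), np.float64(22.0), np.float64(-0.1), np.float64(0.001))
(np.float64(1.2), np.float64(22.0), np.float64(-0.1), np.float64(0.001))
(np.float64(1.2), np.float64(22.0), np.float64(-0.1), np.float64(0.001))
```

{"method": "play_rows", "body": {
  "motion": [
    {"tx": 1, "ty": 22, "tz": 0, "rx": 0, "ry": 0, "rz": 0},
    {"tx": 1, "ty": 22, "tz": 0, "rx": 0, "ry": 0, "rz": 0},
    {"tx": 1, "ty": 21, "tz": 0, "rx": 0, "ry": 0, "rz": 0},
    {"tx": 0, "ty": 0, "tz": 0, "rx": 0, "ry": 0, "rz": 0}
  ]
}}

```text
clock: 2.75
position: [0.5489, 0.0757, 0.0782]
ee_rot: [-0.985, 1.466, -1.476]
ft_force: [-0.3, -0.6, -0.0]
opening: 0.939
```

```bash
python3 - <<'E'
from h import *
from look import look
look('w3');s=st();t,r=target(s,np.r_[.5397,.0732,.071],-.377);print(t,r)
E
```

```text
t 2.75 p [0.5489 0.0757 0.0782] zyaw -0.371 y [ 0.0228  0.009  -0.9997] F [-0.3044 -0.5911 -0.0011] op 0.939
tt [-0.0482  0.0016] q [ 0.0156  0.248  -0.3763  0.9237  0.0087  1.957 ]
t 2.8 p [0.5503 0.0758 0.0795] zyaw -0.371 y [ 0.0257  0.0091 -0.9996] F [ 0.0226  0.0927 -0.1738] op 0.936
tt [-0.0468  0.0021] q [ 0.0156  0.247  -0.3745  0.9234  0.0087  1.957 ]
[ 6.3839  8.1787 -9.1682] [-0.0206  0.0065 -0.0178]
```

View pics/w3b.png

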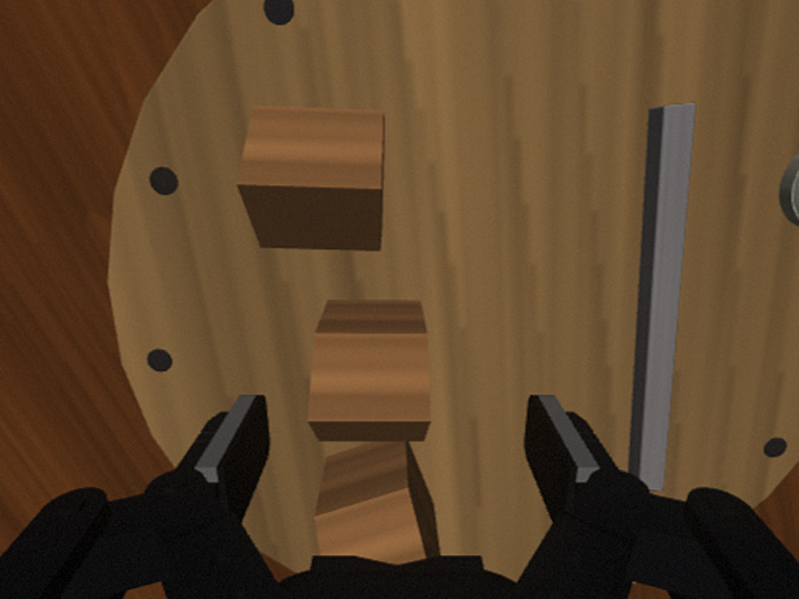

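{"method": "play_rows", "body": {
  "motion": [
    {"tx": 6, "ty": 8, "tz": -9, "rx": -0.02, "ry": 0.006, "rz": -0.018},
    {"tx": 0, "ty": 0, "tz": 0, "rx": 0, "ry": 0, "rz": 0}
  ]
}}

```text
clock: 3.05
position: [0.542, 0.0738, 0.0738]
ee_rot: [-1.004, 1.477, -1.483]
ft_force: [-0.0, 0.1, -0.4]
opening: 0.936
```

```bash
cat >> h.py <<'E'
def tg(x,y,z,yaw):
    s=st();t,r=target(s,[x,y,z],yaw);print('shift',np.round(t,1),'rot',np.round(r,4))
def tgt(x,y,z,rel=0): tg(*world(x,y),z,YAW+rel)
E
python3 - <<'E'
from h import *
tg(.5397,.0732,.071,-.377)
E
```

```text
t 3.05 p [0.542  0.0738 0.0738] zyaw -0.376 y [ 0.0039 -0.0008 -1.    ] F [-0.0349  0.1489 -0.4036] op 0.936
tt [-0.0544 -0.002 ] q [ 0.0176  0.2542 -0.3786  0.9341 -0.0008  1.9645]
shift [ 1.4  2.8 -1.9] rot [-0.0039  0.0008 -0.0008]
```

Good. Close on house b.

{"method": "play_rows", "body": {
  "motion": [
    {"tx": 1, "ty": 3, "tz": -2, "rx": -0.004, "ry": 0, "rz": 0},
    {"tx": 0, "ty": 0, "tz": 0, "rx": 0, "ry": 0, "rz": 0},
    {"tx": 0, "ty": 0, "tz": 0, "rx": 0, "ry": 0, "rz": 0},
    {"tx": 0, "ty": 0, "tz": 0, "rx": 0, "ry": 0, "rz": 0}
  ],
  "claw": 30
}}

```text
clock: 3.55
position: [0.5407, 0.0738, 0.0723]
ee_rot: [-1.004, 1.479, -1.48]
ft_force: [-0.4, 0.4, -0.6]
opening: 0.442
```

```bash
python3 - <<'E'
from h import *
tgt(.038,0,.071)
E
```

```text
t 3.55 p [0.5407 0.0738 0.0723] zyaw -0.376 y [ 0.0024  0.0011 -1.    ] F [-0.4415  0.3905 -0.5911] op 0.442
tt [-0.0556 -0.0024] q [ 0.0165  0.2546 -0.3817  0.9321  0.0011  1.9632]
shift [-12.7   1.5  92.8] rot [-0.002  -0.1109 -0.0018]
```

{"method": "play_rows", "body": {
  "motion": [
    {"tx": 0, "ty": 0, "tz": 0, "rx": 0, "ry": 0, "rz": 0},
    {"tx": -2, "ty": 0, "tz": 10, "rx": 0, "ry": -0.037, "rz": 0},
    {"tx": -2, "ty": 0, "tz": 16, "rx": 0, "ry": -0.037, "rz": 0},
    {"tx": -1, "ty": 0, "tz": 16, "rx": 0, "ry": -0.037, "rz": 0},
    {"tx": 0, "ty": 0, "tz": 16, "rx": 0, "ry": 0, "rz": 0},
    {"tx": 0, "ty": 0, "tz": 16, "rx": 0, "ry": 0, "rz": 0}
  ]
}}

```text
clock: 4.3
position: [0.601, 0.0595, 0.0727]
ee_rot: [-1.09, 1.418, -1.382]
ft_force: [-7.7, 1.5, 10.6]
opening: 0.442
```

```bash
python3 - <<'E'
from h import *
from look import look
look('w4');tgt(.038,0,.071)
E
```

```text
t 4.3 p [0.601  0.0595 0.0727] zyaw -0.259 y [-0.0231  0.008  -0.9997] F [-7.656   1.457  10.6313] op 0.442
tt [ 0.0063 -0.0004] q [-0.0123  0.3632 -0.2283  1.0025  0.0077  1.8173]
t 4.35 p [0.6043 0.0586 0.0727] zyaw -0.259 y [-0.0182  0.0068 -0.9998] F [ 2.9366 -0.8703 -0.9193] op 0.444
tt [ 0.0098 -0.0003] q [-0.0131  0.3651 -0.2251  0.9988  0.0066  1.8171]
shift [-0.2  1.2 28.3] rot [ 0.0193  0.0055 -0.0019]
```

View pics/w4b.png

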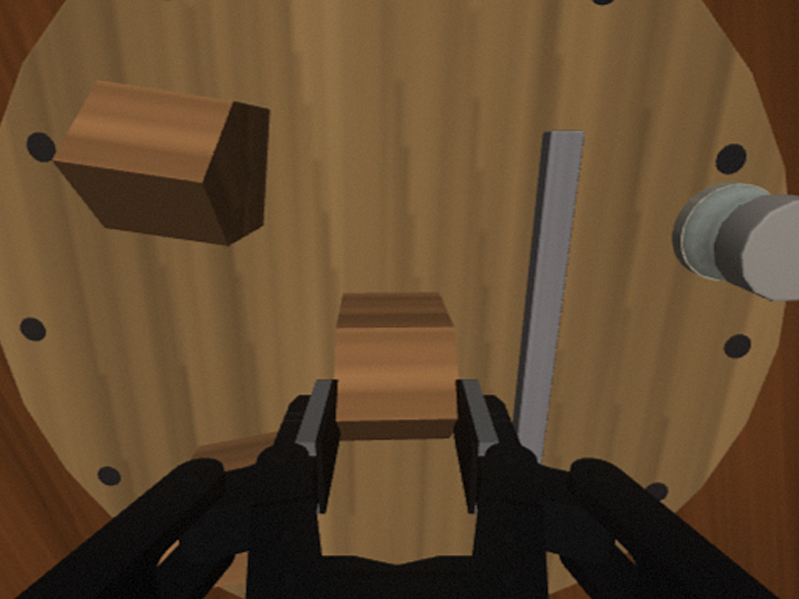

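{"method": "play_rows", "body": {
  "motion": [
    {"tx": 0, "ty": 0.5, "tz": 10, "rx": 0.019, "ry": 0.005, "rz": 0},
    {"tx": 0, "ty": 0, "tz": 9, "rx": 0, "ry": 0, "rz": 0},
    {"tx": 0, "ty": 0, "tz": 5, "rx": 0, "ry": 0, "rz": 0}
  ]
}}

```text
clock: 4.72
position: [0.6212, 0.0543, 0.0725]
ee_rot: [-1.079, 1.413, -1.391]
ft_force: [-5.3, 1.3, 5.4]
opening: 0.438
```

```bash
python3 - <<'E'
from h import *
from look import look
look('w5');tgt(.040,0,.071)
crop('pics/w5.png','pics/w5c.png',190,60,350,300,2.5)
E
```

```text
t 4.725 p [0.6212 0.0543 0.0725] zyaw -0.264 y [-0.0124  0.0059 -0.9999] F [-5.3354  1.3333  5.3805] op 0.438
tt [ 0.0271 -0.0001] q [-0.0192  0.3876 -0.1922  1.0036  0.0057  1.8152]
t 4.775 p [0.6217 0.0542 0.0726] zyaw -0.264 y [-0.012   0.0059 -0.9999] F [-4.1335  0.5025  4.7272] op 0.443
tt [ 0.0276 -0.0001] q [-0.0194  0.3881 -0.1914  1.0034  0.0057  1.8152]
shift [-0.1  1.4 12.4] rot [ 0.0131  0.0012 -0.0026]
```

View pics/w5c.png

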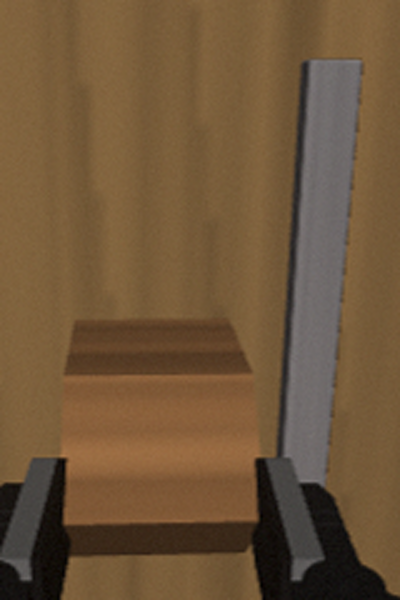

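{"method": "play_rows", "body": {
  "motion": [
    {"tx": 0, "ty": 0, "tz": 8, "rx": 0.013, "ry": 0, "rz": 0},
    {"tx": 0, "ty": 0, "tz": 7, "rx": 0.004, "ry": 0, "rz": 0}
  ]
}}

```text
clock: 5.03
position: [0.6335, 0.051, 0.0723]
ee_rot: [-1.072, 1.402, -1.398]
ft_force: [-3.8, 1.4, 5.4]
opening: 0.441
```

```bash
python3 - <<'E'
from h import *
from look import look
look('w6');tgt(.040,0,.071)
crop('pics/w6.png','pics/w6c.png',190,60,350,300,2.5)
E
```

```text
t 5.025 p [0.6335 0.051  0.0723] zyaw -0.263 y [-0.0003  0.0027 -1.    ] F [-3.7563  1.354   5.3636] op 0.441
tt [ 0.0399 -0.    ] q [-0.0226  0.3992 -0.1752  0.9968  0.0027  1.8114]
t 5.075 p [0.6339 0.0509 0.0723] zyaw -0.264 y [-0.0004  0.0029 -1.    ] F [-4.6747  1.2574  5.1759] op 0.441
tt [ 0.0403 -0.    ] q [-0.0229  0.3998 -0.1742  0.9972  0.0029  1.8115]
shift [-0.   1.3 -0.3] rot [ 0.0011  0.0014 -0.0027]
```

View pics/w6c.png

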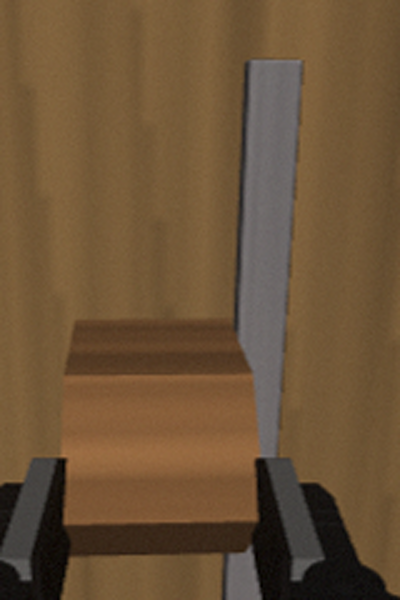

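{"method": "play_rows", "body": {
  "motion": [
    {"tx": 0, "ty": 0, "tz": 3, "rx": 0, "ry": 0, "rz": 0},
    {"tx": 0, "ty": 0, "tz": 3, "rx": 0, "ry": 0, "rz": 0}
  ]
}}

```text
clock: 5.32
position: [0.6344, 0.0508, 0.0725]
ee_rot: [-1.079, 1.412, -1.391]
ft_force: [-9.5, 1.5, 11.2]
opening: 0.436
```

```bash
python3 - <<'E'
from h import *
from look import look
look('w7');tgt(.040,0,.071)
crop('pics/w7.png','pics/w7c.png',220,130,350,300,3.5)
E
```

```text
t 5.325 p [0.6344 0.0508 0.0725] zyaw -0.263 y [-0.0116  0.0062 -0.9999] F [-9.5155  1.461  11.1701] op 0.436
tt [0.0408 0.    ] q [-0.0245  0.4075 -0.1624  1.0126  0.006   1.8097]
t 5.375 p [0.6344 0.0508 0.0725] zyaw -0.263 y [-0.0118  0.0063 -0.9999] F [-9.3813  2.0798 10.1424] op 0.440
tt [0.0408 0.    ] q [-0.0245  0.4077 -0.1621  1.013   0.006   1.8096]
shift [ 0.   1.5 -0.8] rot [ 0.013   0.0017 -0.003 ]
```

View pics/w7c.png

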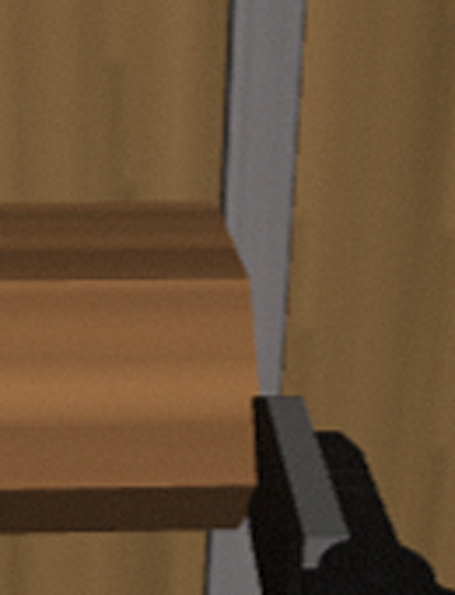

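{"method": "play_rows", "body": {
  "motion": [
    {"tx": 0, "ty": 0, "tz": 0, "rx": 0.004, "ry": 0, "rz": 0},
    {"tx": 0, "ty": 0, "tz": 0, "rx": 0.003, "ry": 0, "rz": 0},
    {"tx": 0, "ty": 0, "tz": -1, "rx": 0.003, "ry": 0, "rz": 0},
    {"tx": 0, "ty": -10, "tz": 0, "rx": 0.003, "ry": 0, "rz": 0},
    {"tx": 0, "ty": -25, "tz": 0, "rx": 0, "ry": 0, "rz": 0},
    {"tx": 0, "ty": -30, "tz": 0, "rx": 0, "ry": 0, "rz": 0}
  ],
  "claw": 78
}}

```text
clock: 6.12
position: [0.6334, 0.05, 0.1362]
ee_rot: [-1.072, 1.401, -1.4]
ft_force: [0.7, 0.1, 0.3]
opening: 0.91
```

```bash
python3 - <<'E'
from h import *
from look import look
look('w8');tgt(-.062,-.0742,.13,.233);plan(np.r_[world(-.062,-.0742),.13],YAW+.233,4)
E
```

```text
t 6.125 p [0.6334 0.05   0.1362] zyaw -0.264 y [ 0.0003  0.001  -1.    ] F [0.6694 0.0886 0.3047] op 0.910
tt [ 0.0401 -0.001 ] q [-0.0234  0.344  -0.1085  1.118   0.001   1.8115]
t 6.175 p [0.6366 0.05   0.1414] zyaw -0.264 y [ 0.0083  0.0008 -1.    ] F [ 1.0787 -0.437   2.6052] op 0.911
tt [ 0.0432 -0.0002] q [-0.0233  0.3401 -0.1024  1.1201  0.001   1.8115]
shift [  73.9   10.4 -105.4] rot [-0.0081 -0.232  -0.002 ]
(np.float64(18.5), np.float64(2.9), np.float64(-26.3), np.float64(-0.058))
(np.float64(16.9), np.float64(2.9), np.float64(-27.3), np.float64(-0.058))
(np.float64(15.3), np.float64(2.9), np.float64(-28.3), np.float64(-0.058))
(np.float64(13.6), np.float64(2.9), np.float64(-29.1), np.float64(-0.058))
```

View pics/w8b.png

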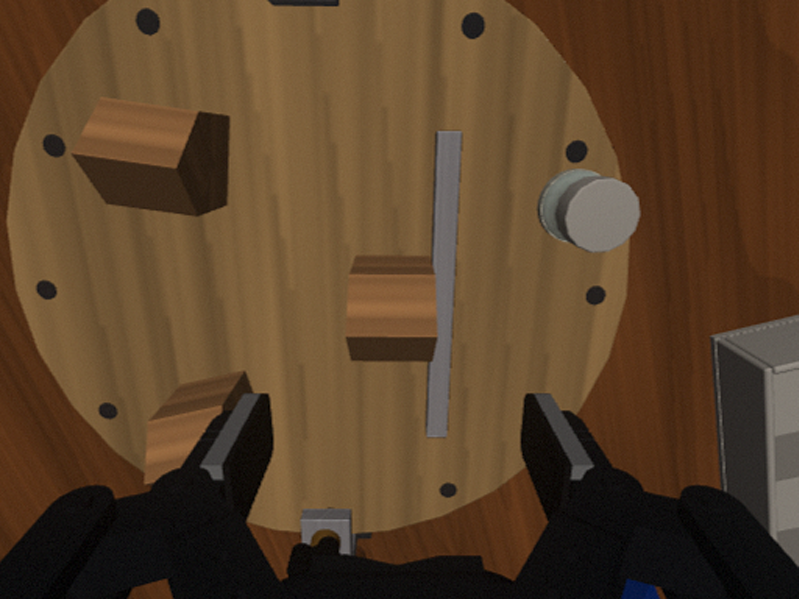

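House b stands against the fence, square. The rows overshoot slightly, so I descend to house a with that in mind.

{"method": "play_rows", "body": {
  "motion": [
    {"tx": 18, "ty": 3, "tz": -26, "rx": -0.004, "ry": -0.058, "rz": 0},
    {"tx": 17, "ty": 3, "tz": -27, "rx": -0.004, "ry": -0.058, "rz": 0},
    {"tx": 15, "ty": 3, "tz": -28, "rx": 0, "ry": -0.058, "rz": 0},
    {"tx": 13, "ty": 3, "tz": -26, "rx": 0, "ry": -0.058, "rz": 0},
    {"tx": 0, "ty": 0, "tz": 0, "rx": 0, "ry": 0, "rz": 0}
  ]
}}

```text
clock: 6.8
position: [0.5224, 0.0051, 0.1336]
ee_rot: [-1.186, 1.217, -1.233]
ft_force: [0.1, -0.0, 0.6]
opening: 0.913
```

```bash
python3 - <<'E'
from h import *
tgt(-.062,-.0742,.071,.233)
E
```

```text
t 6.8 p [0.5224 0.0051 0.1336] zyaw -0.024 y [ 0.0141  0.0008 -0.9999] F [ 0.1095 -0.0069  0.6273] op 0.913
tt [-0.0553 -0.0734] q [-0.1155  0.146  -0.3721  1.0387  0.0025  1.4797]
shift [-0.8 62.5 -7.6] rot [-0.0141  0.0076 -0.0012]
```

{"method": "play_rows", "body": {
  "motion": [
    {"tx": 0, "ty": 15, "tz": -6, "rx": -0.012, "ry": 0.007, "rz": 0},
    {"tx": 0, "ty": 20, "tz": -3, "rx": -0.006, "ry": 0, "rz": 0},
    {"tx": 0, "ty": 20, "tz": -3, "rx": -0.004, "ry": 0, "rz": 0},
    {"tx": 0, "ty": 4, "tz": -1, "rx": -0.004, "ry": 0, "rz": 0},
    {"tx": 0, "ty": 0, "tz": 0, "rx": 0, "ry": 0, "rz": 0}
  ]
}}

```text
clock: 7.42
position: [0.5145, 0.0062, 0.0725]
ee_rot: [-1.198, 1.24, -1.229]
ft_force: [0.1, -0.1, 0.3]
opening: 0.912
```

```bash
python3 - <<'E'
from h import *
tgt(-.062,-.0742,.071,.233)
E
```

```text
t 7.425 p [0.5145 0.0062 0.0725] zyaw -0.033 y [-0.0078  0.0015 -1.    ] F [ 0.1451 -0.1024  0.3135] op 0.912
tt [-0.0632 -0.0744] q [-0.1139  0.2108 -0.439   0.9289  0.0006  1.4901]
shift [0.  1.5 1.3] rot [ 0.0078 -0.0012 -0.0012]
```

{"method": "play_rows", "body": {
  "motion": [
    {"tx": 0, "ty": 1, "tz": 1, "rx": 0.007, "ry": 0, "rz": 0},
    {"tx": 0, "ty": 0, "tz": 0, "rx": 0, "ry": 0, "rz": 0},
    {"tx": 0, "ty": 0, "tz": 0, "rx": 0, "ry": 0, "rz": 0},
    {"tx": 0, "ty": 0, "tz": 0, "rx": 0, "ry": 0, "rz": 0},
    {"tx": 0, "ty": 0, "tz": 0, "rx": 0, "ry": 0, "rz": 0}
  ],
  "claw": 30
}}

```text
clock: 8.05
position: [0.5181, 0.0061, 0.0736]
ee_rot: [-1.189, 1.231, -1.235]
ft_force: [0.0, 0.5, -0.7]
opening: 0.44
```

```bash
python3 - <<'E'
from h import *
from look import look
look('w9')
tgt(.02,-.053,.072,0);plan(np.r_[world(.02,-.053),.072],YAW,5)
E
```

```text
t 8.05 p [0.5181 0.0061 0.0736] zyaw -0.033 y [ 0.0044  0.0007 -1.    ] F [ 0.      0.4732 -0.7278] op 0.440
tt [-0.0597 -0.0736] q [-0.1138  0.2072 -0.4408  0.9186  0.0012  1.4903]
t 8.1 p [0.518  0.0061 0.0735] zyaw -0.033 y [ 0.0042  0.0007 -1.    ] F [-0.5337 -0.2365  0.5412] op 0.439
tt [-0.0598 -0.0736] q [-0.1138  0.2073 -0.4408  0.9186  0.0012  1.4904]
shift [-1.8  1.9 82.4] rot [-0.0041  0.2317 -0.0014]
(np.float64(-0.4), np.float64(0.3), np.float64(16.5), np.float64(0.046))
(np.float64(-1.1), np.float64(0.3), np.float64(16.4), np.float64(0.046))
(np.float64(-1.9), np.float64(0.3), np.float64(16.4), np.float64(0.046))
(np.float64(-2.6), np.float64(0.3), np.float64(16.3), np.float64(0.046))
(np.float64(-3.4), np.float64(0.3), np.float64(16.1), np.float64(0.046))
```

View pics/w9b.png

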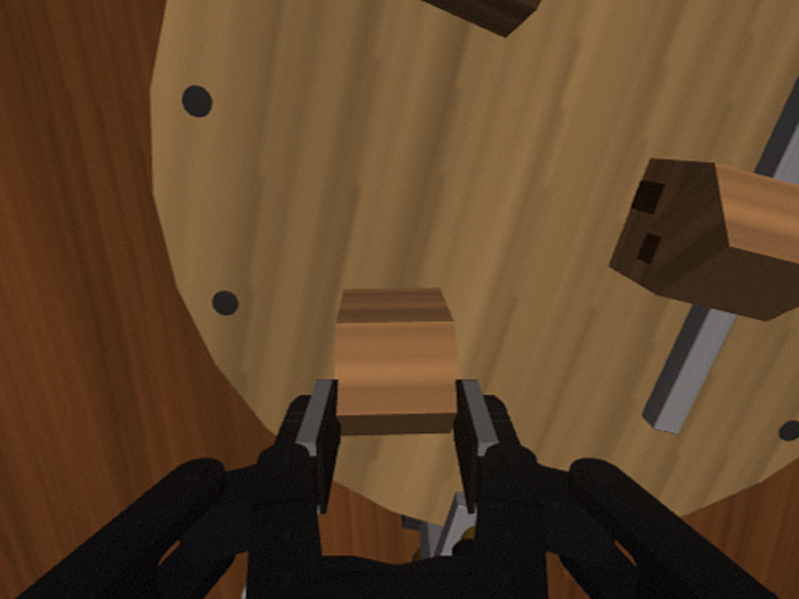

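{"method": "play_rows", "body": {
  "motion": [
    {"tx": 0, "ty": 0.5, "tz": 10, "rx": 0, "ry": 0.046, "rz": 0},
    {"tx": -1, "ty": 0.5, "tz": 16, "rx": 0, "ry": 0.046, "rz": 0},
    {"tx": -2, "ty": 0, "tz": 16, "rx": 0, "ry": 0.046, "rz": 0},
    {"tx": -2.5, "ty": 0, "tz": 16, "rx": 0, "ry": 0.046, "rz": 0},
    {"tx": -3, "ty": 0, "tz": 14, "rx": 0, "ry": 0.046, "rz": 0}
  ]
}}

```text
clock: 8.72
position: [0.5764, 0.006, 0.0735]
ee_rot: [-1.089, 1.425, -1.395]
ft_force: [-4.8, 0.5, 6.6]
opening: 0.438
```

```bash
python3 - <<'E'
from h import *
from look import look
look('w10')
tgt(.0408,-.050,.072,0)
E
```

```text
t 8.725 p [0.5764 0.006  0.0735] zyaw -0.270 y [-0.0256  0.0016 -0.9997] F [-4.774   0.4638  6.5624] op 0.438
tt [-0.0034 -0.0584] q [-0.1012  0.3209 -0.2875  0.9881 -0.001   1.7399]
t 8.775 p [0.5792 0.0058 0.0736] zyaw -0.271 y [-0.0216  0.0015 -0.9998] F [ 2.8856  0.0647 -0.9465] op 0.440
tt [-0.0007 -0.0579] q [-0.1012  0.3225 -0.2846  0.9853 -0.0007  1.741 ]
shift [-8.2  0.7 41.4] rot [ 0.0213 -0.0064  0.0043]
```

View pics/w10b.png

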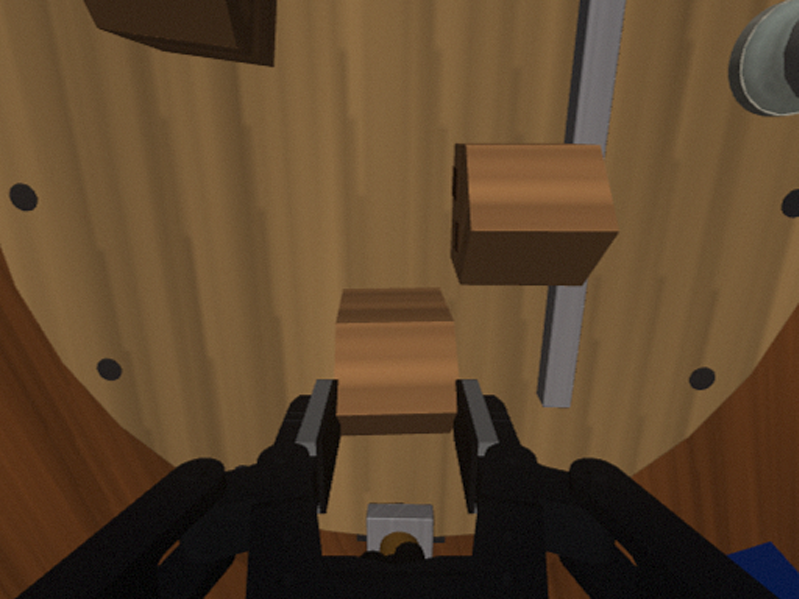

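{"method": "play_rows", "body": {
  "motion": [
    {"tx": -1, "ty": 0, "tz": 12, "rx": 0.02, "ry": -0.006, "rz": 0.004},
    {"tx": -1, "ty": 0, "tz": 12, "rx": 0.008, "ry": 0, "rz": 0},
    {"tx": -1, "ty": 0, "tz": 12, "rx": 0.006, "ry": 0, "rz": 0},
    {"tx": 0, "ty": 0, "tz": 8, "rx": 0.004, "ry": 0, "rz": 0}
  ]
}}

```text
clock: 9.28
position: [0.6191, -0.0017, 0.0729]
ee_rot: [-1.067, 1.395, -1.404]
ft_force: [-17.0, 6.0, 20.2]
opening: 0.438
```

```bash
python3 - <<'E'
from h import *
from look import look
look('w11')
tgt(.0408,-.050,.072,0)
E
```

```text
t 9.275 p [ 0.6191 -0.0017  0.0729] zyaw -0.263 y [ 0.0074 -0.0013 -1.    ] F [-17.024    5.9547  20.2441] op 0.438
tt [ 0.0398 -0.0547] q [-0.1069  0.3676 -0.2209  0.9749 -0.0005  1.7274]
t 9.325 p [ 0.6189 -0.0017  0.073 ] zyaw -0.264 y [ 0.0065 -0.0011 -1.    ] F [-10.9253   3.031   10.2201] op 0.435
tt [ 0.0396 -0.0547] q [-0.1069  0.3677 -0.2205  0.9759 -0.0004  1.7274]
shift [-4.7  1.   1.2] rot [-0.0066  0.0015 -0.0006]
```

View pics/w11b.png

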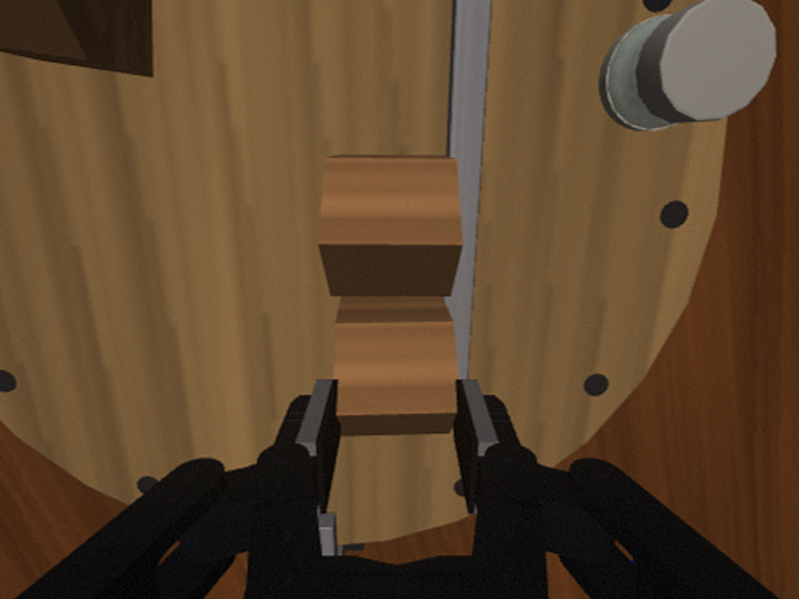

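{"method": "play_rows", "body": {
  "motion": [
    {"tx": -4, "ty": 0, "tz": 0, "rx": -0.003, "ry": 0, "rz": 0},
    {"tx": -4, "ty": 0, "tz": 0, "rx": 0, "ry": 0, "rz": 0},
    {"tx": -3, "ty": 0, "tz": 0.5, "rx": 0, "ry": 0, "rz": 0}
  ]
}}

```text
clock: 9.7
position: [0.6206, 0.0052, 0.0736]
ee_rot: [-1.078, 1.399, -1.409]
ft_force: [-3.3, -2.1, 1.9]
opening: 0.439
```

```bash
python3 - <<'E'
from h import *
from look import look
look('w12')
tgt(.0408,-.044,.072,0)
crop('pics/w12.png','pics/w12c.png',190,80,330,300,2.6)
E
```

```text
t 9.7 p [0.6206 0.0052 0.0736] zyaw -0.266 y [-0.0014 -0.0086 -1.    ] F [-3.2928 -2.0877  1.9197] op 0.439
tt [ 0.0395 -0.0476] q [-0.0915  0.375  -0.2082  0.9882 -0.0086  1.7456]
t 9.75 p [0.6206 0.0053 0.0737] zyaw -0.266 y [-0.0016 -0.0087 -1.    ] F [-3.2445 -1.5377  1.8977] op 0.439
tt [ 0.0395 -0.0475] q [-0.0911  0.3751 -0.2081  0.9884 -0.0088  1.7458]
shift [-3.5  1.6  1.3] rot [-0.0008 -0.0011  0.0088]
```

View pics/w12c.png

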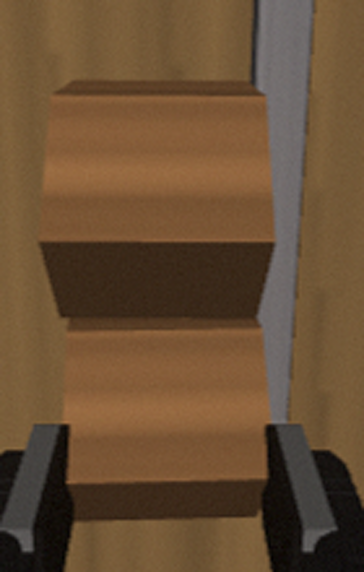

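{"method": "play_rows", "body": {
  "motion": [
    {"tx": -3, "ty": 0.5, "tz": 0, "rx": 0, "ry": 0, "rz": 0.007},
    {"tx": -3, "ty": 0.5, "tz": 0.5, "rx": 0, "ry": 0, "rz": 0.004}
  ]
}}

```text
clock: 10.0
position: [0.6216, 0.0082, 0.0739]
ee_rot: [-1.075, 1.402, -1.407]
ft_force: [-5.6, -5.5, 6.8]
opening: 0.437
```

```bash
python3 - <<'E'
from h import *
from look import look
look('w13')
tgt(.0408,-.044,.072,0)
crop('pics/w13.png','pics/w13c.png',190,80,330,300,2.6)
E
```

```text
t 10.0 p [0.6216 0.0082 0.0739] zyaw -0.268 y [-0.0014 -0.0047 -1.    ] F [-5.6339 -5.5356  6.7952] op 0.437
tt [ 0.0396 -0.0444] q [-0.0883  0.3764 -0.2056  0.9898 -0.0048  1.75  ]
t 10.05 p [0.6216 0.0082 0.0739] zyaw -0.267 y [-0.0016 -0.005  -1.    ] F [-5.249  -4.6096  5.9166] op 0.438
tt [ 0.0396 -0.0445] q [-0.0882  0.3765 -0.2055  0.99   -0.0051  1.7501]
shift [-0.5  1.9  1.2] rot [ 0.0002 -0.0025  0.0052]
```

View pics/w13c.png

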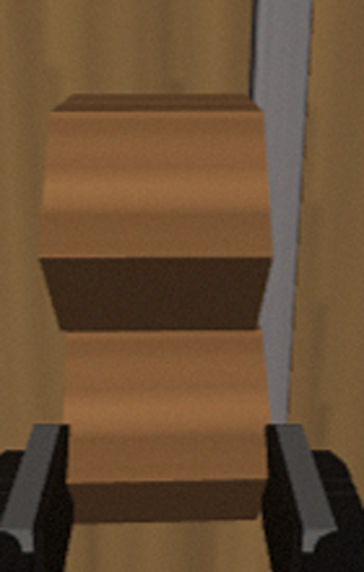

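{"method": "play_rows", "body": {
  "motion": [
    {"tx": 0, "ty": 0, "tz": 0, "rx": 0, "ry": 0, "rz": 0.003},
    {"tx": 0, "ty": 0, "tz": 0, "rx": 0, "ry": 0, "rz": 0},
    {"tx": 0, "ty": 0, "tz": 0, "rx": 0, "ry": 0, "rz": 0},
    {"tx": 0, "ty": -12, "tz": 0, "rx": 0, "ry": 0, "rz": 0},
    {"tx": 0, "ty": -25, "tz": 0, "rx": 0, "ry": 0, "rz": 0},
    {"tx": 0, "ty": -25, "tz": 0, "rx": 0, "ry": 0, "rz": 0}
  ],
  "claw": 78
}}

```text
clock: 10.8
position: [0.6223, 0.0099, 0.1363]
ee_rot: [-1.07, 1.404, -1.4]
ft_force: [0.4, 0.2, 0.2]
opening: 0.919
```

```bash
python3 - <<'E'
from h import *
from look import look
look('w14');tgt(-.0641,.0725,.14,-.128);plan(np.r_[world(-.0641,.0725),.14],YAW-.128,5)
E
```

```text
t 10.8 p [0.6223 0.0099 0.1363] zyaw -0.266 y [-0.0003  0.0022 -1.    ] F [0.4274 0.2162 0.1897] op 0.919
tt [ 0.0399 -0.0426] q [-0.089   0.3227 -0.1382  1.1105  0.0022  1.7478]
t 10.85 p [0.6249 0.0097 0.1404] zyaw -0.266 y [ 0.006   0.0016 -1.    ] F [0.6176 0.4409 1.9041] op 0.916
tt [ 0.0424 -0.0422] q [-0.0889  0.3195 -0.1334  1.1121  0.0021  1.7478]
shift [-114.6    0.2 -106.6] rot [-0.0051  0.1271 -0.0035]
(np.float64(-22.9), np.float64(0.1), np.float64(-21.3), np.float64(0.025))
(np.float64(-22.4), np.float64(0.1), np.float64(-21.9), np.float64(0.025))
(np.float64(-21.8), np.float64(0.1), np.float64(-22.5), np.float64(0.025))
(np.float64(-21.2), np.float64(0.1), np.float64(-23.0), np.float64(0.025))
(np.float64(-20.6), np.float64(0.1), np.float64(-23.5), np.float64(0.025))
```

View pics/w14b.png

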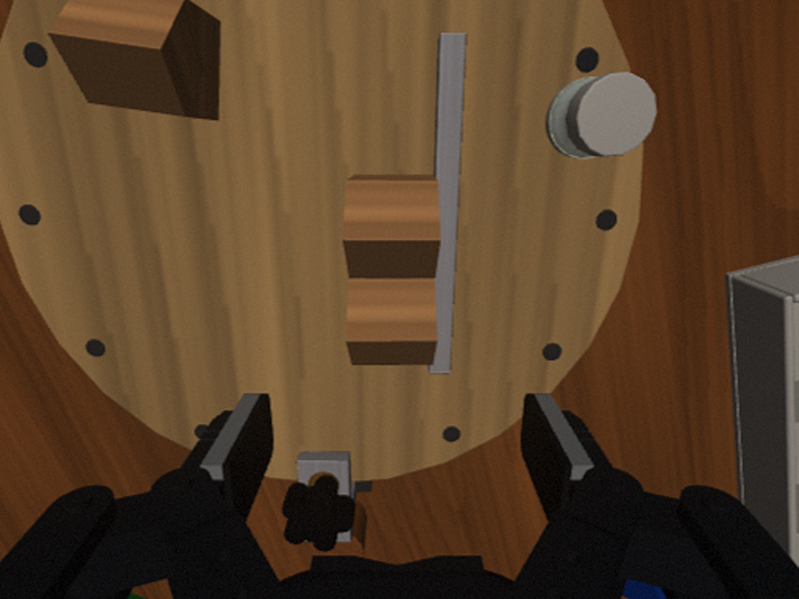

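Two in place, touching and square. Now house c.

{"method": "play_rows", "body": {
  "motion": [
    {"tx": -23, "ty": 0, "tz": -21, "rx": -0.003, "ry": 0.025, "rz": 0},
    {"tx": -22.5, "ty": 0, "tz": -22, "rx": -0.002, "ry": 0.025, "rz": 0},
    {"tx": -22, "ty": 0, "tz": -22.5, "rx": 0, "ry": 0.025, "rz": 0},
    {"tx": -21, "ty": 0, "tz": -23, "rx": 0, "ry": 0.025, "rz": 0},
    {"tx": -20, "ty": 0, "tz": -22, "rx": 0, "ry": 0.025, "rz": 0},
    {"tx": 0, "ty": 0, "tz": 0, "rx": 0, "ry": 0, "rz": 0}
  ]
}}

```text
clock: 11.6
position: [0.5559, 0.1514, 0.1445]
ee_rot: [-0.982, 1.489, -1.494]
ft_force: [0.1, -1.1, -0.4]
opening: 0.917
```

```bash
python3 - <<'E'
from h import *
tgt(-.0641,.0725,.071,-.128)
E
```

```text
t 11.6 p [0.5559 0.1514 0.1445] zyaw -0.396 y [ 0.0119  0.0046 -0.9999] F [ 0.1178 -1.0795 -0.3968] op 0.917
tt [-0.0612  0.0765] q [ 0.1522  0.2295 -0.2443  1.0846  0.0028  2.1188]
shift [ 5.  73.4 -3. ] rot [-0.0092 -0.0028 -0.0088]
```

{"method": "play_rows", "body": {
  "motion": [
    {"tx": 3, "ty": 18, "tz": -3, "rx": -0.01, "ry": -0.003, "rz": -0.008},
    {"tx": 1, "ty": 22, "tz": -3, "rx": -0.005, "ry": 0, "rz": 0},
    {"tx": 1, "ty": 22, "tz": -3, "rx": -0.005, "ry": 0, "rz": 0},
    {"tx": 0, "ty": 9, "tz": -1, "rx": -0.003, "ry": 0, "rz": 0},
    {"tx": 0, "ty": 0, "tz": 0, "rx": 0, "ry": 0, "rz": 0}
  ]
}}

```text
clock: 12.22
position: [0.5457, 0.147, 0.0682]
ee_rot: [-1.006, 1.507, -1.486]
ft_force: [0.9, -0.5, 0.7]
opening: 0.915
```

```bash
python3 - <<'E'
from h import *
tgt(-.0641,.0725,.071,-.128)
E
```

```text
t 12.225 p [0.5457 0.147  0.0682] zyaw -0.396 y [-0.0146  0.0043 -0.9999] F [ 0.9089 -0.5041  0.7487] op 0.915
tt [-0.07    0.0696] q [ 0.1453  0.3004 -0.3292  0.955   0.0064  2.1116]
shift [-3.6 -2.9  5.4] rot [ 0.0151 -0.0026  0.0016]
```

{"method": "play_rows", "body": {
  "motion": [
    {"tx": -3, "ty": -3, "tz": 5, "rx": 0.015, "ry": -0.003, "rz": 0},
    {"tx": 0, "ty": 0, "tz": 0, "rx": 0, "ry": 0, "rz": 0}
  ]
}}

```text
clock: 12.48
position: [0.5535, 0.1475, 0.0724]
ee_rot: [-0.996, 1.49, -1.495]
ft_force: [0.3, -0.6, 0.8]
opening: 0.917
```

{"method": "play_rows", "body": {
  "motion": [
    {"tx": 0, "ty": 0, "tz": 0, "rx": 0, "ry": 0, "rz": 0},
    {"tx": 0, "ty": 0, "tz": 0, "rx": 0, "ry": 0, "rz": 0},
    {"tx": 0, "ty": 0, "tz": 0, "rx": 0, "ry": 0, "rz": 0},
    {"tx": 0, "ty": 0, "tz": 0, "rx": 0, "ry": 0, "rz": 0},
    {"tx": 0, "ty": 0, "tz": 0, "rx": 0, "ry": 0, "rz": 0}
  ],
  "claw": 30
}}

```text
clock: 13.1
position: [0.5547, 0.148, 0.0744]
ee_rot: [-0.993, 1.487, -1.495]
ft_force: [-0.6, -0.1, 1.1]
opening: 0.433
```

```bash
python3 - <<'E'
from h import *
from look import look
look('w15')
tgt(.0,.060,.072,0);plan(np.r_[world(.0,.060),.072],YAW,4)
E
```

```text
t 13.1 p [0.5547 0.148  0.0744] zyaw -0.392 y [ 0.0059 -0.0011 -1.    ] F [-0.6453 -0.0855  1.1096] op 0.433
tt [-0.0616  0.0729] q [ 0.1492  0.2959 -0.3202  0.9491 -0.002   2.1125]
t 13.15 p [0.5547 0.148  0.0744] zyaw -0.392 y [ 0.0059 -0.0011 -1.    ] F [-0.1294  0.4434  0.8927] op 0.435
tt [-0.0616  0.0729] q [ 0.1492  0.2959 -0.3201  0.9491 -0.002   2.1125]
shift [ 5.   2.8 62.7] rot [-0.006  -0.1274 -0.0009]
(np.float64(1.3), np.float64(0.6), np.float64(15.7), np.float64(-0.032))
(np.float64(1.8), np.float64(0.6), np.float64(15.6), np.float64(-0.032))
(np.float64(2.2), np.float64(0.6), np.float64(15.6), np.float64(-0.032))
(np.float64(2.7), np.float64(0.6), np.float64(15.5), np.float64(-0.032))
```

View pics/w15b.png

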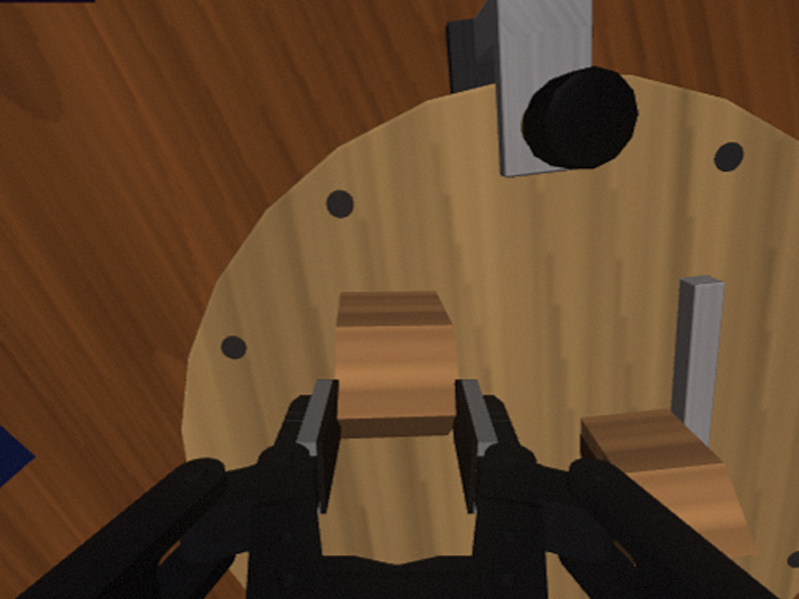

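{"method": "play_rows", "body": {
  "motion": [
    {"tx": 1.5, "ty": 0.5, "tz": 10, "rx": 0, "ry": -0.032, "rz": 0},
    {"tx": 2, "ty": 0.5, "tz": 15.5, "rx": 0, "ry": -0.032, "rz": 0},
    {"tx": 2.5, "ty": 0.5, "tz": 15.5, "rx": 0, "ry": -0.032, "rz": 0},
    {"tx": 3, "ty": 0.5, "tz": 15.5, "rx": 0, "ry": -0.032, "rz": 0},
    {"tx": 3, "ty": 0, "tz": 15, "rx": 0, "ry": 0, "rz": 0}
  ]
}}

```text
clock: 13.78
position: [0.6094, 0.1204, 0.0748]
ee_rot: [-1.08, 1.412, -1.378]
ft_force: [-0.9, 1.6, 2.8]
opening: 0.439
```

```bash
python3 - <<'E'
from h import *
tgt(.0408,.052,.072,0)
E
```

```text
t 13.775 p [0.6094 0.1204 0.0748] zyaw -0.255 y [-0.0138  0.014  -0.9998] F [-0.936   1.5544  2.7934] op 0.439
tt [-0.0015  0.0606] q [ 0.0836  0.3813 -0.1963  1.0057  0.0151  1.9091]
shift [ 9.1  1.9 42.2] rot [ 0.0169  0.0101 -0.01  ]
```

{"method": "play_rows", "body": {
  "motion": [
    {"tx": 2, "ty": 0, "tz": 12, "rx": 0.017, "ry": 0.01, "rz": -0.01},
    {"tx": 2, "ty": 0, "tz": 12, "rx": 0.01, "ry": 0, "rz": -0.003},
    {"tx": 2, "ty": 0.5, "tz": 12, "rx": 0.006, "ry": 0, "rz": 0},
    {"tx": 1, "ty": 0, "tz": 8, "rx": 0.004, "ry": 0, "rz": 0}
  ]
}}

```text
clock: 14.28
position: [0.6496, 0.1025, 0.0742]
ee_rot: [-1.064, 1.387, -1.413]
ft_force: [-12.3, 4.4, 12.7]
opening: 0.438
```

```bash
python3 - <<'E'
from h import *
from look import look
look('w16')
tgt(.0408,.046,.072,0)
crop('pics/w16.png','pics/w16c.png',190,150,350,384,2.5)
E
```

```text
t 14.275 p [0.6496 0.1025 0.0742] zyaw -0.265 y [ 0.0147 -0.0068 -0.9999] F [-12.3241   4.3754  12.6908] op 0.438
tt [0.0419 0.0538] q [ 0.0618  0.4235 -0.1339  0.9992 -0.0077  1.8976]
t 14.325 p [0.6493 0.1026 0.0742] zyaw -0.265 y [ 0.0135 -0.0061 -0.9999] F [-4.8228  0.9157  4.7197] op 0.436
tt [0.0417 0.0539] q [ 0.0616  0.4238 -0.1334  1.0005 -0.0069  1.8975]
shift [ 7.9  2.2 -0.9] rot [-0.0147 -0.0001  0.0023]
```

View pics/w16c.png

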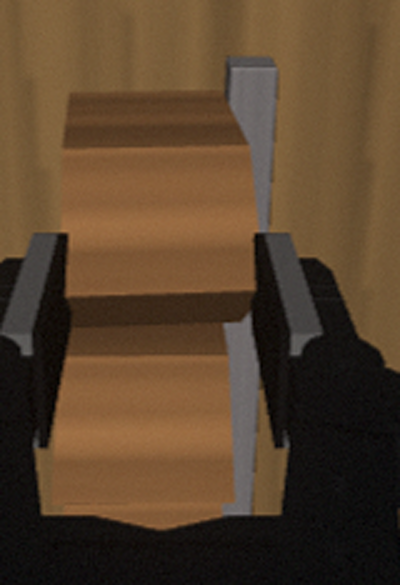

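{"method": "play_rows", "body": {
  "motion": [
    {"tx": 4, "ty": 0, "tz": 0, "rx": -0.008, "ry": 0, "rz": 0},
    {"tx": 4, "ty": 0, "tz": 0, "rx": -0.004, "ry": 0, "rz": 0},
    {"tx": 3, "ty": 0, "tz": 0.5, "rx": 0, "ry": 0, "rz": 0},
    {"tx": 2, "ty": 0, "tz": 0.5, "rx": 0, "ry": 0, "rz": 0}
  ]
}}

```text
clock: 14.82
position: [0.6484, 0.0977, 0.0758]
ee_rot: [-1.061, 1.404, -1.386]
ft_force: [-2.4, 5.3, 2.2]
opening: 0.438
```

```bash
python3 - <<'E'
from h import *
from look import look
look('w17')
tgt(.0408,.045,.072,0)
crop('pics/w17.png','pics/w17c.png',190,150,350,384,2.5)
E
```

```text
t 14.825 p [0.6484 0.0977 0.0758] zyaw -0.260 y [ 0.004   0.016  -0.9999] F [-2.4156  5.3253  2.2293] op 0.438
tt [0.0421 0.0489] q [ 0.0435  0.4241 -0.1292  1.0128  0.0158  1.8747]
t 14.875 p [0.6484 0.0976 0.0758] zyaw -0.260 y [ 0.004   0.0162 -0.9999] F [-2.7403  5.5465  4.0194] op 0.441
tt [0.0421 0.0488] q [ 0.0434  0.4241 -0.1293  1.0128  0.016   1.8746]
shift [ 3.9  3.7 -1.3] rot [ 0.0003  0.0047 -0.0166]
```

View pics/w17c.png

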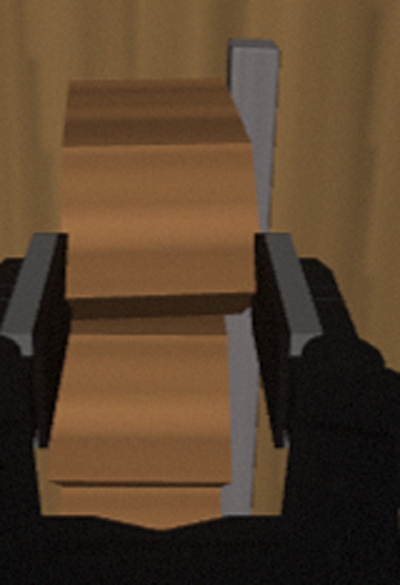

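{"method": "play_rows", "body": {
  "motion": [
    {"tx": 3, "ty": 1, "tz": 0, "rx": 0, "ry": 0.004, "rz": -0.014},
    {"tx": 3, "ty": 0.5, "tz": 0, "rx": 0, "ry": 0, "rz": -0.008},
    {"tx": 3, "ty": 0, "tz": 0, "rx": 0, "ry": 0, "rz": -0.004}
  ]
}}

```text
clock: 15.25
position: [0.6475, 0.0948, 0.0754]
ee_rot: [-1.072, 1.401, -1.396]
ft_force: [-0.8, 0.5, 0.4]
opening: 0.437
```

```bash
python3 - <<'E'
from h import *
from look import look
look('w18')
tgt(.0408,.045,.074,0)
crop('pics/w18.png','pics/w18c.png',190,150,350,384,2.5)
E
```

```text
t 15.25 p [0.6475 0.0948 0.0754] zyaw -0.261 y [-0.0001  0.0033 -1.    ] F [-0.7745  0.4992  0.3921] op 0.437
tt [0.0419 0.0459] q [ 0.0451  0.426  -0.1272  1.0176  0.0033  1.8765]
t 15.3 p [0.6474 0.0943 0.0753] zyaw -0.261 y [-0.0004  0.0027 -1.    ] F [-1.1339  1.0143  0.3099] op 0.441
tt [0.042  0.0454] q [ 0.0446  0.426  -0.1275  1.0176  0.0027  1.8764]
shift [ 0.4  1.3 -1.2] rot [ 0.0011  0.004  -0.0025]
```

View pics/w18c.png

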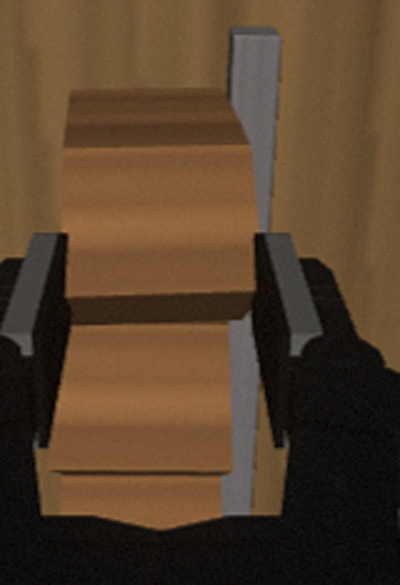

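{"method": "play_rows", "body": {
  "motion": [
    {"tx": 2, "ty": 0.5, "tz": 0, "rx": 0, "ry": 0.003, "rz": -0.002},
    {"tx": 0, "ty": 0.3, "tz": 1, "rx": 0, "ry": 0, "rz": 0}
  ]
}}

```text
clock: 15.55
position: [0.6473, 0.0932, 0.0748]
ee_rot: [-1.072, 1.405, -1.397]
ft_force: [-4.7, 2.7, 7.6]
opening: 0.431
```

{"method": "play_rows", "body": {
  "motion": [
    {"tx": 0, "ty": 0, "tz": 0, "rx": 0, "ry": 0, "rz": 0},
    {"tx": 0, "ty": 0, "tz": 0, "rx": 0, "ry": 0, "rz": 0},
    {"tx": 0, "ty": 0, "tz": 0, "rx": 0, "ry": 0, "rz": 0},
    {"tx": 0, "ty": -12, "tz": 0, "rx": 0, "ry": 0, "rz": 0},
    {"tx": -5, "ty": -25, "tz": 0, "rx": 0, "ry": 0, "rz": 0},
    {"tx": -10, "ty": -35, "tz": 0, "rx": 0, "ry": 0, "rz": 0},
    {"tx": 0, "ty": -35, "tz": 0, "rx": 0, "ry": 0, "rz": 0}
  ],
  "claw": 78
}}

```text
clock: 16.42
position: [0.651, 0.1043, 0.1824]
ee_rot: [-1.077, 1.405, -1.404]
ft_force: [0.5, 0.8, 0.2]
opening: 0.911
```

```bash
python3 - <<'E'
from h import *
from look import look
look('w19');crop('pics/w19.png','pics/w19c.png',200,100,320,330,2.6)
E
```

```text
t 16.425 p [0.651  0.1043 0.1824] zyaw -0.267 y [-0.0051 -0.0028 -1.    ] F [0.4821 0.83   0.1911] op 0.911
tt [0.0429 0.056 ] q [ 0.062   0.3586  0.0132  1.2307 -0.0024  1.8997]
```

View pics/w19b.png

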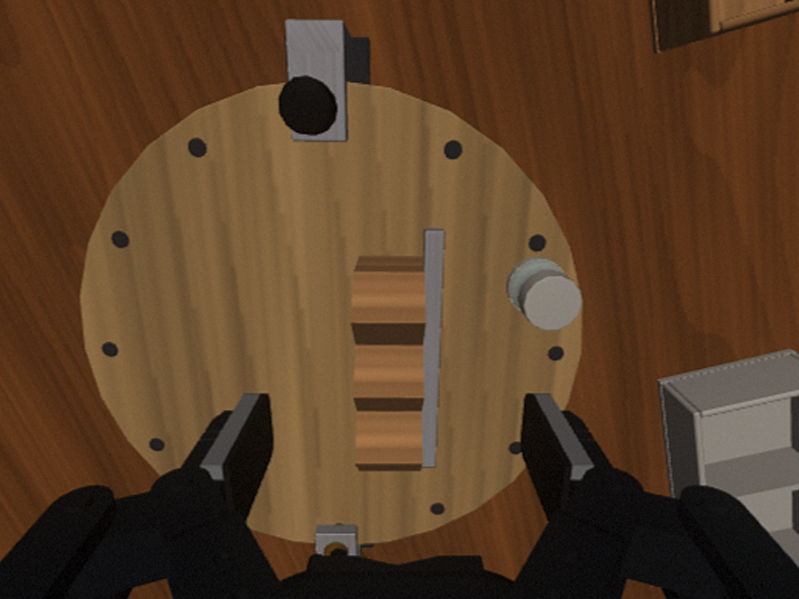

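```bash
python3 - <<'E'
from h import *
crop('pics/w19.png','pics/w19c.png',215,140,295,310,3.5)
from look import look
look('side1','side');look('sc1','scene')
crop('pics/side1.png','pics/side1c.png',230,130,350,260,4.5)
crop('pics/sc1.png','pics/sc1c.png',210,145,350,255,5.5)
E
```

```text
t 16.475 p [0.6543 0.1043 0.1886] zyaw -0.267 y [ 0.0039 -0.0024 -1.    ] F [1.5974 0.0471 3.529 ] op 0.911
tt [0.046  0.0568] q [ 0.0617  0.3543  0.0204  1.2332 -0.0026  1.8997]
t 16.525 p [0.6547 0.1042 0.187 ] zyaw -0.267 y [ 0.0048 -0.0022 -1.    ] F [0.6622 0.2877 0.8178] op 0.913
tt [0.0464 0.0568] q [ 0.0615  0.3552  0.0184  1.2293 -0.0025  1.8996]
```

View pics/w19c.png

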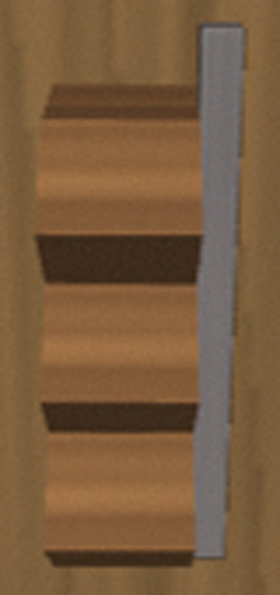

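View pics/sc1c.png

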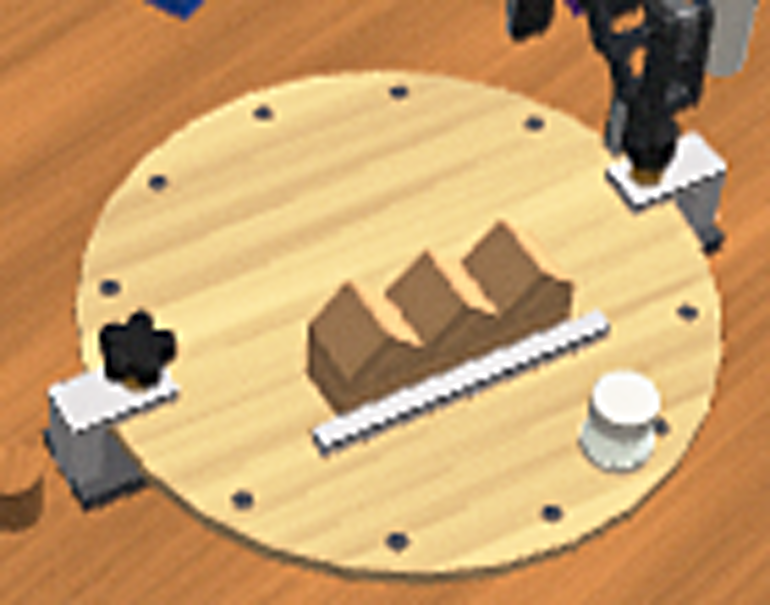

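```bash
python3 - <<'E'
from h import *
T=np.load('w19T.npy')
H={'c':[((-20,22,0),(52,84)),((20,22,0),(197,86)),((-20,22,40),(42,119)),((20,22,40),(199,121)),((-20,0,62),(37,235)),((20,0,62),(203,235)),((-20,-22,40),(47,283)),((20,-22,40),(197,283))],
'b':[((-20,22,40),(47,284)),((20,22,40),(197,284)),((-20,0,62),(42,403)),((20,0,62),(200,403)),((-20,-22,40),(48,432)),((20,-22,40),(197,432))],
'a':[((-20,22,40),(48,432)),((20,22,40),(196,432)),((-20,0,62),(44,550)),((20,0,62),(194,551)),((-20,-22,40),(54,567)),((20,-22,40),(188,567))]}
fl=wat(T,215+195/3.5,140+556/3.5,.048);fr=wat(T,215+202/3.5,140+27/3.5,.048)
d=fr-fl;fy=np.arctan2(-d[0],d[1]);m=(fl+fr)/2;print('fence',fl,fr,'len',np.linalg.norm(d),'yaw',fy)
ex=np.array([np.cos(fy),np.sin(fy)]);ey=np.array([-ex[1],ex[0]])
for n,P in H.items():
    x,e=fith([(a,(215+u/3.5,140+v/3.5)) for a,(u,v) in P],T,[.64,.05,-.26]);r=x[:2]-m[:2];print(n,x,'rms',e,'in fence',r@ex,r@ey,'rel',x[2]-fy)
E
```

```text
fence [ 0.6322 -0.0361  0.048 ] [0.6757 0.1277 0.048 ] len 0.16947493894910487 yaw -0.2599468139452641
c [ 0.6445  0.0942 -0.2694] rms 0.3881829499479338 in fence -0.021584733845188064 0.04435643428159398 rel -0.009432602324452144
b [ 0.6327  0.0511 -0.2659] rms 0.36872821349711943 in fence -0.021862448591328378 -0.0003885033687909934 rel -0.005905140691967015
a [ 0.6206  0.0084 -0.2721] rms 0.39374243355718025 in fence -0.02265756193082976 -0.0447528550928234 rel -0.012173891014660487
```

```bash
python3 - <<'E'
from h import *
T=np.load('w19T.npy')
k=wat(T,308/1.56,105/1.56,.097);print(k)
print(at('scene',210+650/5.5,145+172/5.5,.058))
tg(.6348,.2083,.14,YAW);plan([.6348,.2083,.14],YAW,4)
E
```

```text
[0.6372 0.2079 0.097 ]
[0.638  0.2117 0.058 ]
t 16.575 p [0.6532 0.104  0.1844] zyaw -0.267 y [ 0.001  -0.0024 -1.    ] F [-0.6318  0.324  -0.8878] op 0.916
tt [0.0451 0.0563] q [ 0.0614  0.3568  0.0151  1.2282 -0.0025  1.8996]
shift [-95.8  44.2 -45.4] rot [-0.0016 -0.0024  0.0021]
(np.float64(-23.9), np.float64(11.1), np.float64(-11.3), np.float64(-0.001))
(np.float64(-23.9), np.float64(11.1), np.float64(-11.3), np.float64(-0.001))
(np.float64(-23.9), np.float64(11.1), np.float64(-11.3), np.float64(-0.001))
(np.float64(-23.9), np.float64(11.1), np.float64(-11.3), np.float64(-0.001))
```

Row verified. Go above the knob at about (0.636, 0.208).

{"method": "play_rows", "body": {
  "motion": [
    {"tx": -24, "ty": 6, "tz": -11, "rx": 0, "ry": 0, "rz": 0},
    {"tx": -24, "ty": 11, "tz": -11, "rx": 0, "ry": 0, "rz": 0},
    {"tx": -24, "ty": 11, "tz": -11, "rx": 0, "ry": 0, "rz": 0},
    {"tx": -22, "ty": 11, "tz": -10, "rx": 0, "ry": 0, "rz": 0},
    {"tx": 0, "ty": 0, "tz": 0, "rx": 0, "ry": 0, "rz": 0}
  ],
  "claw": 70
}}

```text
clock: 17.2
position: [0.6337, 0.2064, 0.1398]
ee_rot: [-1.076, 1.406, -1.408]
ft_force: [1.1, 0.7, 0.1]
opening: 0.818
```

```bash
python3 - <<'E'
from h import *
from look import look
look('w20');tg(.636,.2083,.084,YAW)
T=np.load('w20T.npy');print(wproj(T,[[.636,.2083,.097]])*1.56)
E
```

```text
t 17.2 p [0.6337 0.2064 0.1398] zyaw -0.270 y [-0.0046 -0.0051 -1.    ] F [1.0823 0.7079 0.0727] op 0.818
tt [-0.0006  0.15  ] q [ 0.2198  0.3981 -0.0225  1.1558 -0.004   2.0606]
t 17.25 p [0.6343 0.2057 0.1404] zyaw -0.271 y [-0.0037 -0.0054 -1.    ] F [ 0.081  -0.3568 -0.3912] op 0.820
tt [0.0002 0.1494] q [ 0.2187  0.3977 -0.0219  1.156  -0.0045  2.0604]
shift [-3.4 56.3  1.1] rot [ 0.0021 -0.0059  0.0062]
[[399.1318 327.798 ]]
```

View pics/w20b.png

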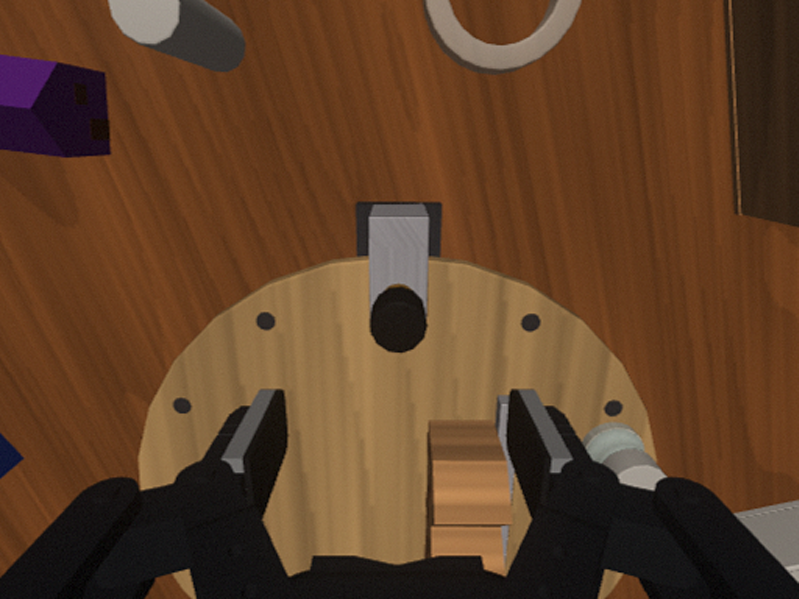

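{"method": "play_rows", "body": {
  "motion": [
    {"tx": -3, "ty": 12, "tz": 1, "rx": 0.002, "ry": -0.006, "rz": 0.006},
    {"tx": 0, "ty": 18, "tz": -1, "rx": 0, "ry": 0, "rz": 0},
    {"tx": 0, "ty": 18, "tz": -1, "rx": 0, "ry": 0, "rz": 0},
    {"tx": 0, "ty": 6, "tz": 0, "rx": 0, "ry": 0, "rz": 0},
    {"tx": 0, "ty": 0, "tz": 0, "rx": 0, "ry": 0, "rz": 0}
  ]
}}

```text
clock: 17.88
position: [0.634, 0.2058, 0.0815]
ee_rot: [-1.072, 1.404, -1.404]
ft_force: [0.3, -0.1, 0.8]
opening: 0.82
```

```bash
python3 - <<'E'
from h import *
from look import look
look('w21');tg(.636,.2083,.084,YAW)
E
```

```text
t 17.875 p [0.634  0.2058 0.0815] zyaw -0.268 y [-0.0016 -0.0011 -1.    ] F [ 0.3091 -0.057   0.7738] op 0.820
tt [-0.0002  0.1494] q [ 0.2173  0.4413 -0.0894  1.0419 -0.0007  2.0561]
t 17.925 p [0.6341 0.2058 0.0818] zyaw -0.268 y [-0.0013 -0.001  -1.    ] F [ 0.2392  0.3652 -0.5455] op 0.820
tt [-0.0001  0.1495] q [ 0.2174  0.441  -0.0891  1.0422 -0.0007  2.0561]
shift [-2.9 -2.2  1.2] rot [ 0.001  -0.0029  0.0013]
```

View pics/w21b.png

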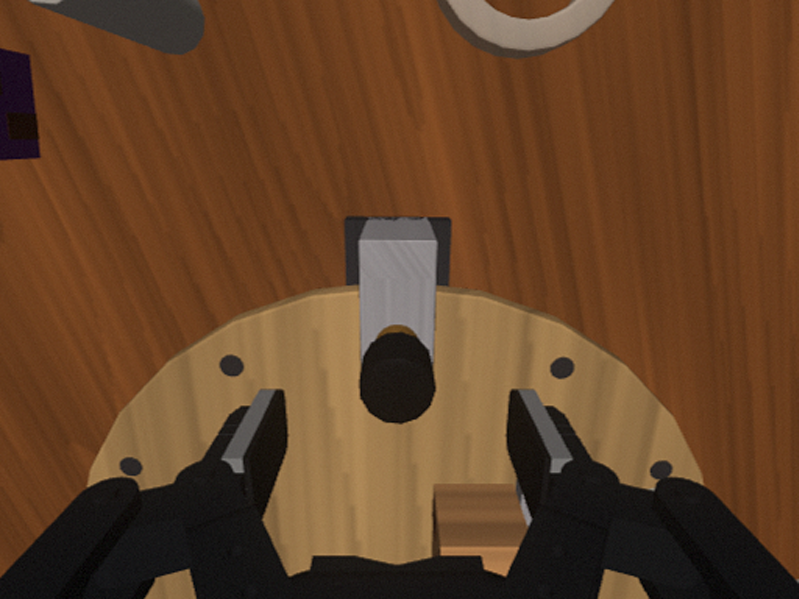

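{"method": "play_rows", "body": {
  "motion": [
    {"tx": -3, "ty": -2, "tz": 0.5, "rx": 0, "ry": -0.003, "rz": 0},
    {"tx": 0, "ty": 0, "tz": 0, "rx": 0, "ry": 0, "rz": 0}
  ]
}}

```text
clock: 18.18
position: [0.6366, 0.2091, 0.0853]
ee_rot: [-1.071, 1.4, -1.402]
ft_force: [1.1, -1.0, 0.6]
opening: 0.818
```

{"method": "play_rows", "body": {
  "motion": [
    {"tx": 0, "ty": 0, "tz": 0, "rx": 0, "ry": 0, "rz": 0},
    {"tx": 0, "ty": 0, "tz": 0, "rx": 0, "ry": 0, "rz": 0},
    {"tx": 0, "ty": 0, "tz": 0, "rx": 0, "ry": 0, "rz": 0},
    {"tx": 0, "ty": 0, "tz": 0, "rx": 0, "ry": 0, "rz": 0},
    {"tx": 0, "ty": 0, "tz": 0, "rx": 0, "ry": 0, "rz": 0},
    {"tx": 0, "ty": 0, "tz": 0, "rx": 0, "ry": 0, "rz": 0}
  ],
  "claw": 15
}}

```text
clock: 18.92
position: [0.6373, 0.2094, 0.0864]
ee_rot: [-1.07, 1.399, -1.402]
ft_force: [0.0, -0.7, -0.1]
opening: 0.175
```

```bash
python3 - <<'E'
from h import *
from look import look
look('w22');tg(.636,.2083,.084,YAW)
E
```

```text
t 18.925 p [0.6373 0.2094 0.0864] zyaw -0.264 y [ 0.0031 -0.0001 -1.    ] F [ 0.0111 -0.748  -0.1131] op 0.175
tt [0.0021 0.1538] q [ 0.2215  0.4408 -0.0787  1.0483 -0.0008  2.0567]
t 18.975 p [0.6373 0.2094 0.0864] zyaw -0.264 y [ 0.003 -0.    -1.   ] F [0.5706 0.7563 0.0791] op 0.174
tt [0.002  0.1538] q [ 0.2215  0.4407 -0.0787  1.0483 -0.0007  2.0568]
shift [ 1.4  2.4 -0.9] rot [-0.003   0.0005 -0.0008]
```

View pics/w22b.png

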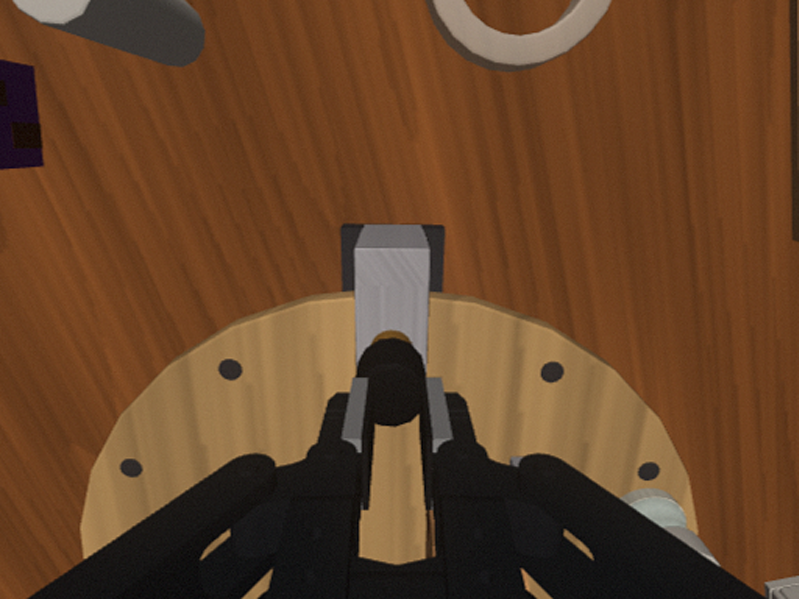

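```bash
python3 - <<'E'
from h import *
crop('pics/w22.png','pics/w22c.png',190,190,310,320,5)
im=cv2.imread('pics/w22c.png');cv2.imwrite('pics/w22c.png',np.clip(im.astype(float)*2.2,0,255).astype('uint8'))
from look import look
look('side2','side');look('sc2','scene')
crop('pics/side2.png','pics/side2c.png',230,80,350,200,5)
crop('pics/sc2.png','pics/sc2c.png',280,110,380,210,6)
T=np.load('w22T.npy')
print(wproj(T,[[.6353,.208,.097],[.6353,.208,.073]])*1.56)
E
```

```text
t 18.975 p [0.6373 0.2094 0.0864] zyaw -0.264 y [ 0.003 -0.    -1.   ] F [0.5706 0.7563 0.0791] op 0.174
tt [0.002  0.1538] q [ 0.2215  0.4407 -0.0787  1.0483 -0.0007  2.0568]
t 19.025 p [0.6373 0.2094 0.0864] zyaw -0.264 y [ 0.0031 -0.0001 -1.    ] F [ 0.5139 -0.0779  0.7145] op 0.177
tt [0.0021 0.1538] q [ 0.2215  0.4408 -0.0787  1.0483 -0.0007  2.0567]
[[390.3138 397.41  ]
 [390.7796 366.395 ]]
```

View pics/w22c.png

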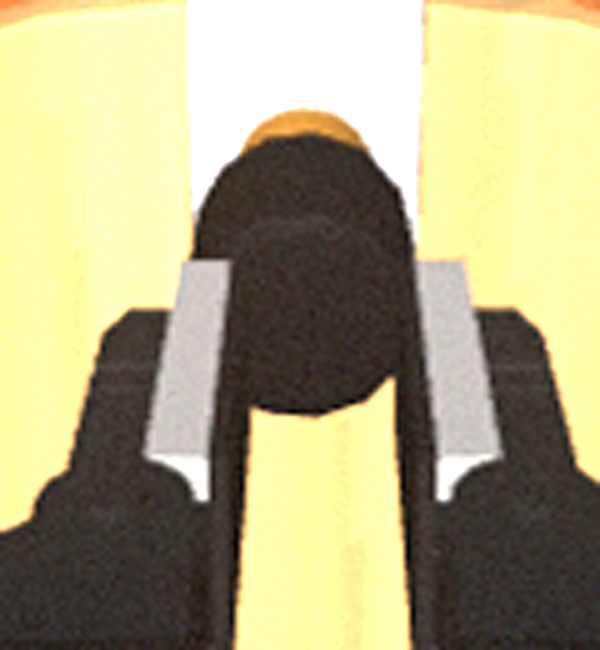

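View pics/side2c.png

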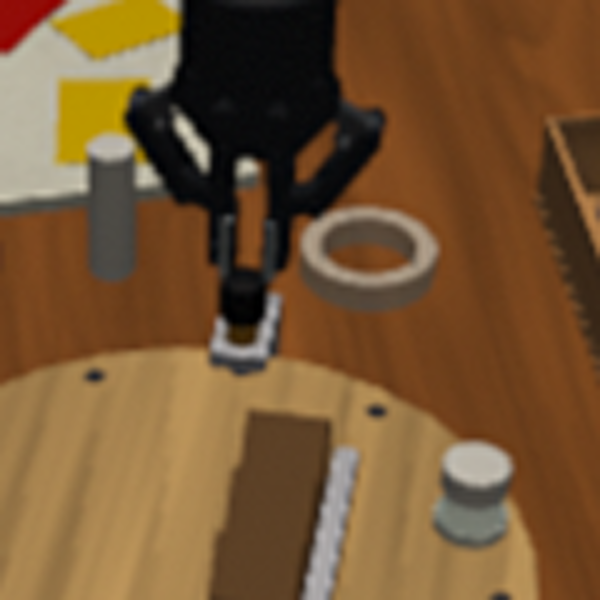

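View pics/sc2c.png

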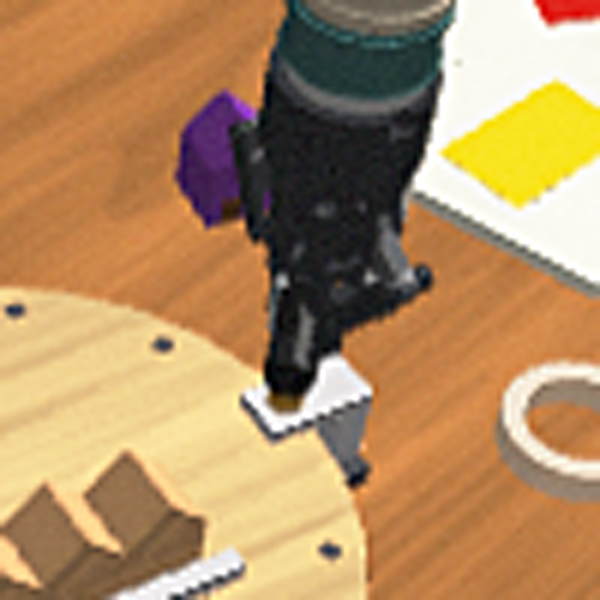

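```bash
python3 - <<'E'
from h import *
inv=np.linalg.inv(HE)
for y in(-15,-10,-5,0,5,10,17):
  for x in(-11,):
    q=(inv@np.array([[x/1e3,y/1e3,z/1e3,1] for z in(-13,13)]).T).T
    u=254.034-312.05*q[:,0]/q[:,2];v=194.69+312.05*q[:,1]/q[:,2]
    print(y,((np.c_[u,v]-[190,190])*5).round(0).tolist())
E
python3 - <<'E'
import sys;sys.path.insert(0,'.')
from h import *
p=np.array([.6373,.2094,0])
for z in(.069,.079,.089,.097):
    print(z,(proj('side',p+[0,0,z])-[230,80])*5,(proj('side',[.6353,.208,z])-[230,80])*5)
E
```

```text
-15 [[187.0, 233.0], [444.0, 233.0]]
-10 [[190.0, 212.0], [440.0, 212.0]]
-5 [[194.0, 191.0], [436.0, 192.0]]
0 [[197.0, 172.0], [433.0, 172.0]]
5 [[201.0, 154.0], [430.0, 154.0]]
10 [[204.0, 137.0], [427.0, 137.0]]
17 [[208.0, 115.0], [423.0, 115.0]]
0.069 [245.4773 316.1461] [241.9998 317.9133]
0.079 [246.1103 300.851 ] [242.6142 302.6139]
0.089 [246.7503 285.3861] [243.2354 287.1444]
0.097 [247.2675 272.8901] [243.7373 274.6445]
```

```bash
python3 - <<'E'
from bench import env
print(env.finger_overhang,[a for a in dir(env) if a[0]!='_'])
E
python3 - <<'E'
from h import *
crop('pics/w9.png','pics/w9c.png',190,190,310,320,5)
im=cv2.imread('pics/side2.png')[95:165,245:325];im=cv2.resize(im,None,fx=8,fy=8,interpolation=cv2.INTER_CUBIC);cv2.imwrite('pics/side2d.png',np.clip(im*1.8,0,255).astype('uint8'))
E
```

```text
0.017 ['MotionError', 'finger_overhang']
```

View pics/side2d.png

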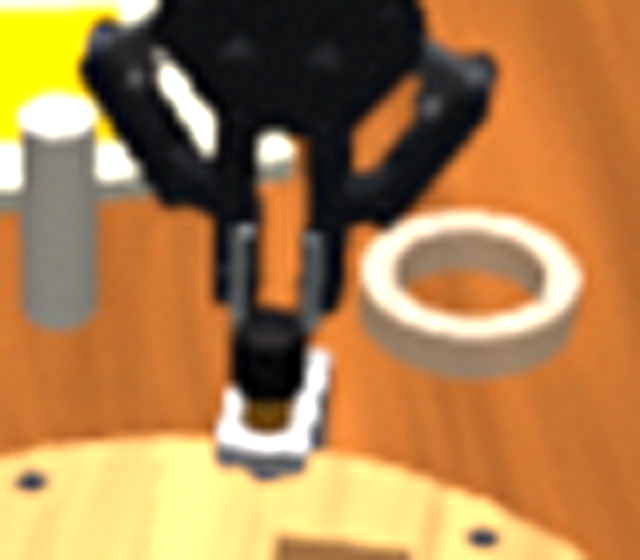

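{"method": "play_rows", "body": {
  "motion": [
    {"tx": 0, "ty": -4, "tz": 0, "rx": 0, "ry": 0, "rz": 0},
    {"tx": 0, "ty": -4, "tz": 0, "rx": 0, "ry": 0, "rz": 0}
  ]
}}

```text
clock: 19.32
position: [0.637, 0.2093, 0.0945]
ee_rot: [-1.07, 1.4, -1.402]
ft_force: [0.3, -0.1, 0.3]
opening: 0.176
```

```bash
python3 - <<'E'
from h import *
from look import look
look('w23');crop('pics/w23.png','pics/w23c.png',190,190,310,320,5)
im=cv2.imread('pics/w23c.png');cv2.imwrite('pics/w23c.png',np.clip(im.astype(float)*2.2,0,255).astype('uint8'))
E
```

```text
t 19.325 p [0.637  0.2093 0.0945] zyaw -0.264 y [ 0.0023 -0.0002 -1.    ] F [ 0.2971 -0.1188  0.2864] op 0.176
tt [0.0018 0.1536] q [ 0.2215  0.434  -0.0707  1.064  -0.0007  2.0568]
```

View pics/w23c.png

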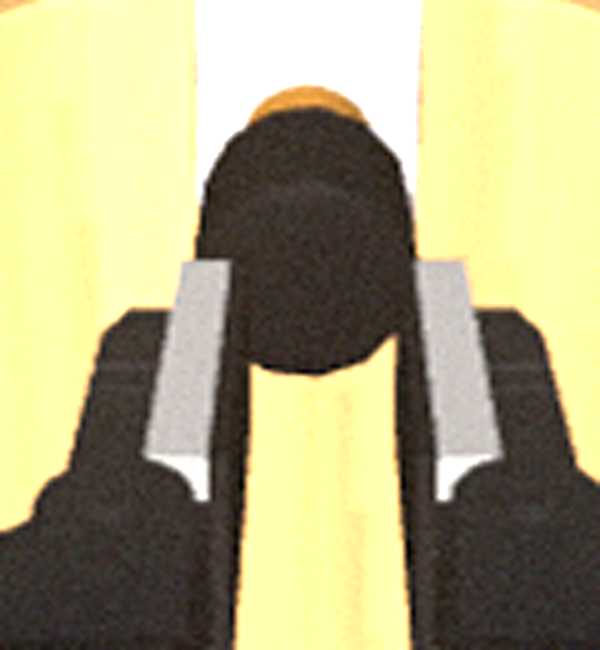

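```bash
python3 - <<'E'
from h import *
# side2 view, tip of pad pixel
for (u,v) in[(245+240/8,95+322/8),(245+310/8,95+328/8)]:
    p,d=ray('side',u,v)
    for yw in(.199,.209,.220):
        print(yw,p+d*(yw-p[1])/d[1])
# wrist tip: px crop coords -> for gap z=+-7.5 depth
inv=np.linalg.inv(HE)
def f(q):
    x,y,g,cz=q
    P=(inv@np.array([[x,y,cz-g,1],[x,y,cz+g,1]]).T).T
    return None
for g in(.0075,.009,.010):
  dpt=312.05*2*g/((415-230)/5); # depth along camera -z
  v=190+262/5; 
  c=np.array([0,-(v-194.69)/312.05*dpt,-dpt,1]); print(g,(HE@c)[:3]*1000)
# house grip w9: tip inner corners b px 338..455 v380 gap 40
for g in(.0188,.020):
  dpt=312.05*2*g/(117/1.56);c=np.array([0,-(380/1.56-194.69)/312.05*dpt,-dpt,1]);print(g,(HE@c)[:3]*1000)
E
```

```text
0.199 [0.6244 0.199  0.1031]
0.209 [0.6257 0.209  0.0958]
0.22 [0.627  0.22   0.0878]
0.199 [0.6472 0.199  0.0994]
0.209 [0.6487 0.209  0.0921]
0.22 [0.6503 0.22   0.0841]
0.0075 [-22.8167 -44.1204   0.4722]
0.009 [-11.06   -21.3845   0.5066]
0.01 [-3.2223 -6.2272  0.5296]
0.0188 [ -8.3421 -17.412    0.5132]
0.02 [-3.6661 -8.4511  0.5268]
```

{"method": "play_rows", "body": {
  "motion": [
    {"tx": 1, "ty": 0, "tz": -1, "rx": 0, "ry": 0, "rz": 0},
    {"tx": 0, "ty": 0, "tz": 0, "rx": 0, "ry": 0, "rz": 0},
    {"tx": 0, "ty": 0, "tz": 0, "rx": 0, "ry": 0, "rz": 0},
    {"tx": 0, "ty": 10, "tz": 0, "rx": 0, "ry": 0, "rz": 0},
    {"tx": 0, "ty": 14, "tz": 0, "rx": 0, "ry": 0, "rz": 0},
    {"tx": 0, "ty": 8, "tz": 0, "rx": 0, "ry": 0, "rz": 0},
    {"tx": 0, "ty": 0, "tz": 0, "rx": 0, "ry": 0, "rz": 0}
  ],
  "claw": 60
}}

```text
clock: 20.25
position: [0.6352, 0.2084, 0.0598]
ee_rot: [-1.071, 1.4, -1.402]
ft_force: [-0.2, -0.2, -0.1]
opening: 0.702
```

```bash
python3 - <<'E'
from h import *
from look import look
look('w24');look('side3','side');tg(.636,.2083,.057,YAW)
im=cv2.imread('pics/side3.png')[95:165,245:325];im=cv2.resize(im,None,fx=8,fy=8,interpolation=cv2.INTER_CUBIC);cv2.imwrite('pics/side3d.png',np.clip(im*1.8,0,255).astype('uint8'))
E
```

```text
t 20.25 p [0.6352 0.2084 0.0598] zyaw -0.264 y [ 0.0013 -0.0004 -1.    ] F [-0.1607 -0.1617 -0.1085] op 0.702
tt [0.0003 0.1523] q [ 0.2208  0.4623 -0.1076  0.9998 -0.0007  2.056 ]
t 20.3 p [0.6355 0.2085 0.0602] zyaw -0.264 y [ 0.0019 -0.0003 -1.    ] F [ 0.7588  0.1446 -0.8745] op 0.705
tt [0.0005 0.1525] q [ 0.2208  0.4619 -0.1071  1.     -0.0007  2.056 ]
t 20.35 p [0.636  0.2086 0.0609] zyaw -0.264 y [ 0.003  -0.0001 -1.    ] F [ 0.4321 -0.0474  0.7717] op 0.706
tt [0.001  0.1527] q [ 0.2208  0.4614 -0.1064  1.0001 -0.0007  2.056 ]
shift [0.3 3.9 0.1] rot [-0.0029  0.0006 -0.0007]
```

View pics/w24b.png

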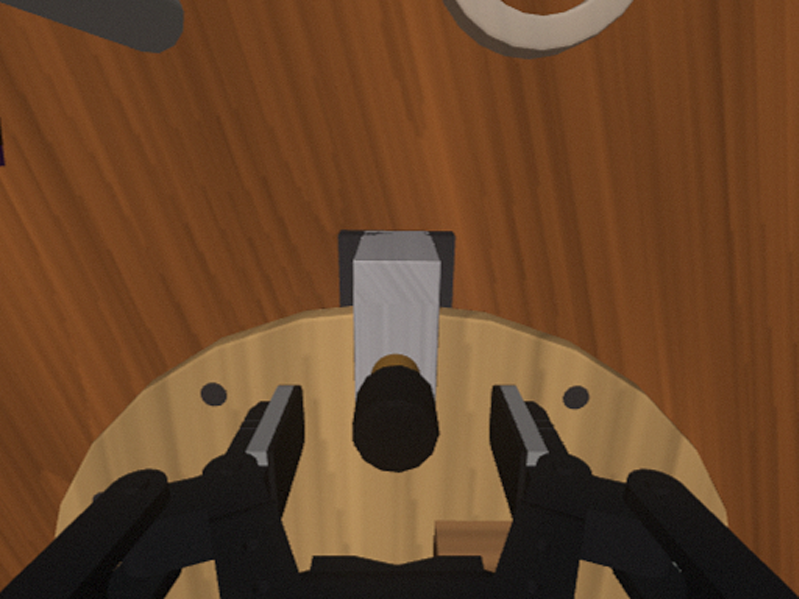

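View pics/side3d.png

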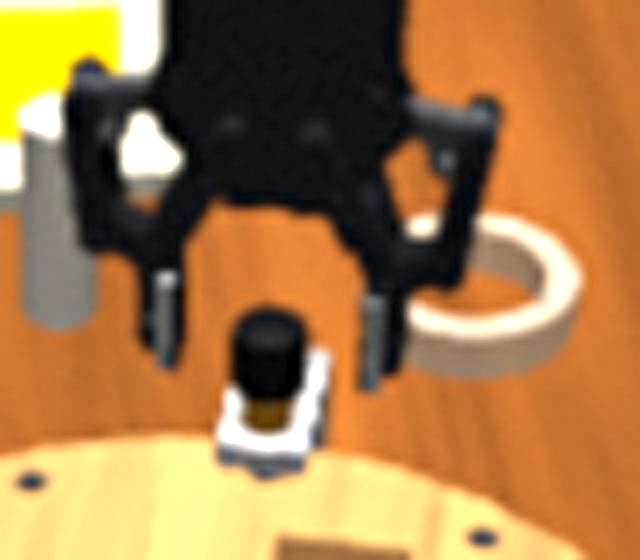

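{"method": "play_rows", "body": {
  "motion": [
    {"tx": 0, "ty": 2.5, "tz": 0, "rx": -0.003, "ry": 0, "rz": 0},
    {"tx": 0, "ty": 0, "tz": 0, "rx": 0, "ry": 0, "rz": 0},
    {"tx": 0, "ty": 0, "tz": 0, "rx": 0, "ry": 0, "rz": 0},
    {"tx": 0, "ty": 0, "tz": 0, "rx": 0, "ry": 0, "rz": 0},
    {"tx": 0, "ty": 0, "tz": 0, "rx": 0, "ry": 0, "rz": 0},
    {"tx": 0, "ty": 0, "tz": 0, "rx": 0, "ry": 0, "rz": 0}
  ],
  "claw": 10
}}

```text
clock: 21.1
position: [0.6349, 0.2092, 0.0593]
ee_rot: [-1.073, 1.403, -1.399]
ft_force: [-0.4, -0.1, 0.3]
opening: 0.284
```

```bash
python3 - <<'E'
from h import *
from look import look
look('w25');look('side4','side')
im=cv2.imread('pics/side4.png')[95:165,245:325];im=cv2.resize(im,None,fx=8,fy=8,interpolation=cv2.INTER_CUBIC);cv2.imwrite('pics/side4d.png',np.clip(im*1.8,0,255).astype('uint8'))
E
```

```text
t 21.1 p [0.6349 0.2092 0.0593] zyaw -0.264 y [-0.0019  0.002  -1.    ] F [-0.3843 -0.0762  0.3071] op 0.284
tt [-0.0002  0.153 ] q [ 0.2205  0.4641 -0.1058  1.0022  0.0024  2.0553]
t 21.15 p [0.6349 0.2092 0.0593] zyaw -0.264 y [-0.0019  0.0021 -1.    ] F [-0.3776  0.5977 -0.2824] op 0.288
tt [-0.0002  0.153 ] q [ 0.2205  0.4641 -0.1058  1.0022  0.0024  2.0553]
```

View pics/side4d.png

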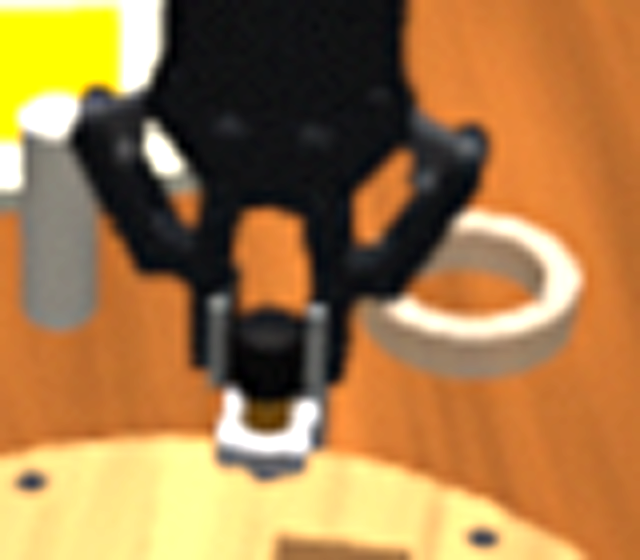

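{"method": "play_rows", "body": {
  "motion": [
    {"tx": 0, "ty": -4, "tz": 0, "rx": 0, "ry": 0, "rz": 0},
    {"tx": 0, "ty": -5, "tz": 0, "rx": 0, "ry": 0, "rz": 0},
    {"tx": 0, "ty": -5, "tz": 0, "rx": 0, "ry": 0, "rz": 0}
  ]
}}

```text
clock: 21.58
position: [0.6348, 0.2091, 0.0706]
ee_rot: [-1.074, 1.404, -1.398]
ft_force: [2.8, 2.0, -9.8]
opening: 0.282
```

```bash
python3 - <<'E'
from h import *
st()
E
```

```text
t 21.575 p [0.6348 0.2091 0.0706] zyaw -0.264 y [-0.0029  0.002  -1.    ] F [ 2.8424  1.9654 -9.8397] op 0.282
tt [-0.0002  0.1529] q [ 0.2204  0.4542 -0.0947  1.0243  0.0026  2.0552]
```

Spring force is felt (−9.8 N at 11 mm lift). Continue up.

{"method": "play_rows", "body": {
  "motion": [
    {"tx": 0, "ty": -4, "tz": 0, "rx": 0, "ry": 0, "rz": 0},
    {"tx": 0, "ty": -4, "tz": 0, "rx": 0, "ry": 0, "rz": 0},
    {"tx": 0, "ty": -3, "tz": 0, "rx": 0, "ry": 0, "rz": 0}
  ]
}}

```text
clock: 21.95
position: [0.6347, 0.2091, 0.0776]
ee_rot: [-1.075, 1.405, -1.398]
ft_force: [10.8, 3.3, -31.6]
opening: 0.276
```

```bash
python3 - <<'E'
from h import *
st()
E
```

```text
t 21.95 p [0.6347 0.2091 0.0776] zyaw -0.264 y [-0.004   0.0019 -1.    ] F [ 10.7629   3.2953 -31.5542] op 0.276
tt [-0.0004  0.1528] q [ 0.2203  0.4484 -0.0873  1.0386  0.0027  2.0552]
```

{"method": "play_rows", "body": {
  "motion": [
    {"tx": 0, "ty": -1, "tz": 0, "rx": 0, "ry": 0, "rz": 0},
    {"tx": 0, "ty": -1, "tz": 0, "rx": 0, "ry": 0, "rz": 0},
    {"tx": 0, "ty": -1, "tz": 0, "rx": 0, "ry": 0, "rz": 0}
  ]
}}

```text
clock: 22.32
position: [0.6348, 0.2091, 0.0775]
ee_rot: [-1.075, 1.406, -1.398]
ft_force: [5.4, 2.0, -16.9]
opening: 0.28
```

```bash
python3 - <<'E'
from h import *
from look import look
look('w26');look('side5','side');look('sc5','scene')
im=cv2.imread('pics/side5.png')[95:165,245:325];im=cv2.resize(im,None,fx=8,fy=8,interpolation=cv2.INTER_CUBIC);cv2.imwrite('pics/side5d.png',np.clip(im*1.8,0,255).astype('uint8'))
crop('pics/sc5.png','pics/sc5c.png',210,105,350,255,4)
E
```

```text
t 22.325 p [0.6348 0.2091 0.0775] zyaw -0.264 y [-0.0049  0.0019 -1.    ] F [  5.3642   1.9785 -16.9357] op 0.280
tt [-0.0003  0.1529] q [ 0.2202  0.4493 -0.0863  1.0396  0.0029  2.0551]
t 22.375 p [0.6347 0.2091 0.0775] zyaw -0.264 y [-0.005   0.0019 -1.    ] F [  5.5306   2.655  -16.264 ] op 0.278
tt [-0.0003  0.1529] q [ 0.2203  0.4493 -0.0864  1.0396  0.0029  2.0551]
t 22.425 p [0.6347 0.2091 0.0775] zyaw -0.264 y [-0.005   0.0019 -1.    ] F [  4.8676   1.7504 -16.4826] op 0.277
tt [-0.0003  0.1529] q [ 0.2202  0.4493 -0.0864  1.0396  0.0029  2.0551]
```

View pics/side5d.png

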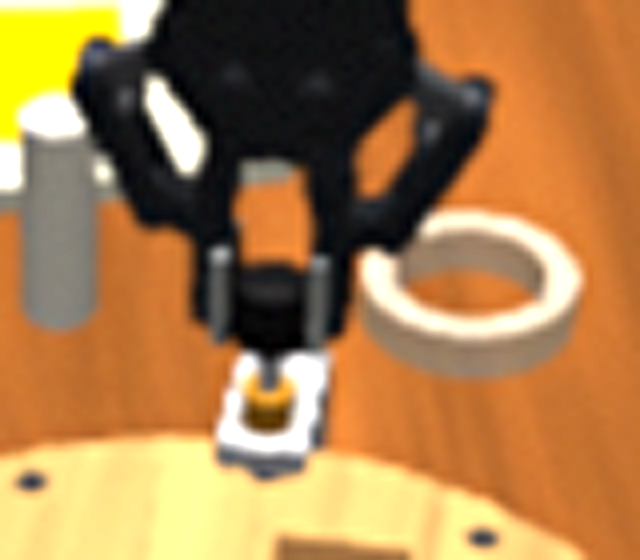

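View pics/sc5c.png

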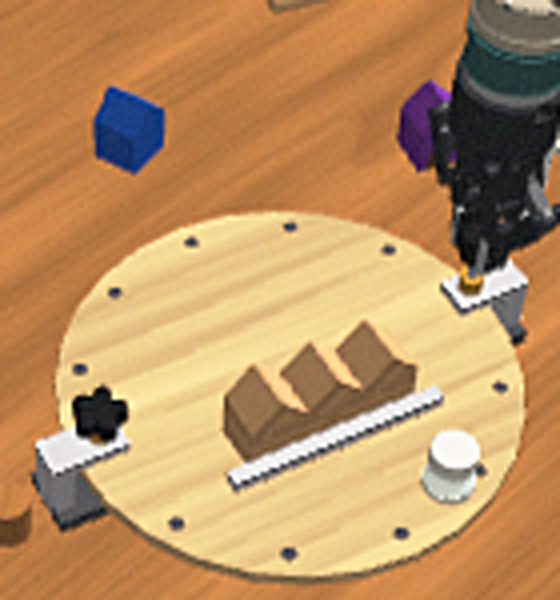

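View pics/w26b.png

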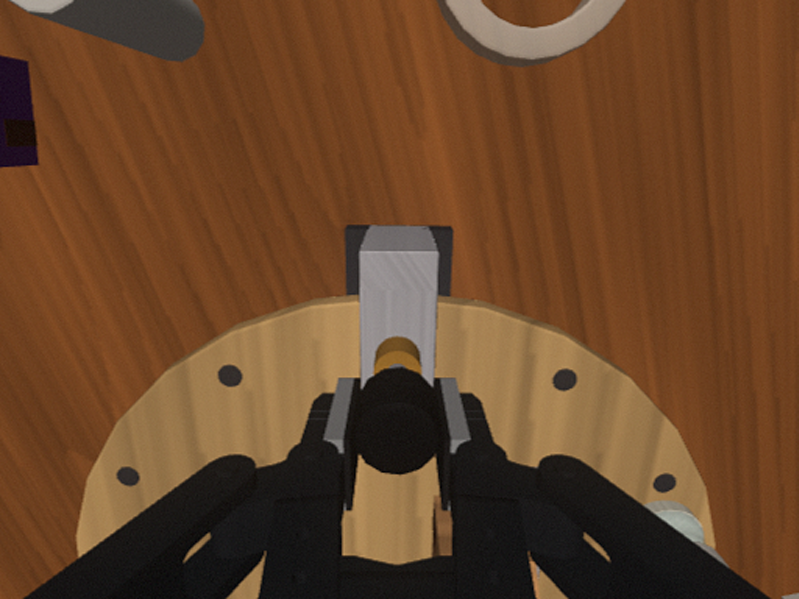

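```bash
python3 - <<'E'
from bench import workorder
print(workorder.sign_off())
E
```

```text
the job is handed in; nothing more can be done
None
```

The three houses stand in one row against the fence, and I handed in the job with the plunger pulled up and still held in the fingers, at about 22 s on the robot's clock. No verdict was reported.

**Row:** I gripped each house by its front and back walls and slid it back until it met the fence. Then I slid the two end houses sideways against the middle one. A wrist-camera fit taken before I went to the plunger gave, in the fence's frame:

| Measure | Result | Limit |
|---|---|---|
| x of the centres | −21.6 to −22.7 mm | −24.5 to −17 mm |
| y of the centres | about −45, 0 and +44 mm | within ±66 mm |
| Angle off square | at most 0.012 rad | 0.08 rad |
| End-house centres apart | 89 mm | 94 mm |

- **x differs slightly:** The three houses met the fence at readings up to about 2 mm apart, which is about the cameras' accuracy.
- **After the pull:** The last scene picture still shows the row standing, with the star knob and paint jar where they were. I did not measure the row again after the pull.

**Plunger:** The first grip missed. The pads closed above the knob, because the fingertips sat roughly 30 mm higher than the stated overhang implies. I saw this from the finger opening, the lack of spring force and the pictures, then went about 27 mm lower and gripped properly.

The knob rose about 18 mm to its stop. At hand-in the downward force was steady at about 16.5 N, the height was not changing, and the bare shaft showed between the brass collar and the knob.

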